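# Load the cold bays of a sample dryer and switch them on

### The arm

A 6-joint arm with a two-finger parallel gripper is mounted at the origin on the work surface. World frame = base frame: x ahead of the robot, y to its left, z up, the work surface at z = 0. Lengths are in m, angles in degrees, forces in N, time in s.
With the tool pointing down it reaches from about 0.3 to 0.75 m from the base axis. Payload 8.5 kg.
Tool frame: the origin (TCP) lies midway between the tips of the shut fingers; the grasp point (between the pads) lies 19 mm behind it; z points along the fingers, y is the line along which they close (so a half turn about z gives the same grasp; the last joint's range is limited). The gripper opens to 85 mm and grips with 20 to 120 N. Pads are 22 mm wide; open, the fingers measure 114 mm over their backs; the gripper's body (76 mm by 85 mm) begins 54 mm behind the grasp point. The pads swing forward as they close: fully open they stand 13 mm farther back than shut.
Start: joints at [-78.169, 21.807, 74.336, -0, 83.858, -12.336], TCP at [0.225, -0.502, 0.204] pointing down, gripper open.
Joint ranges: [-178.18, 178.18], [-50.72, 133.34], [12.68, 142.11], [-81.47, 261.47], [9.98, 163.14], [-165.26, 165.26]. Speed limits (degrees/s): [136.94, 136.94, 180, 180, 180, 180].

### API

Orientations are given as a 3x3 rotation matrix whose columns are the frame's x, y, z axes.
In Python, from rig import monitor, optics, close_job, models gives the robot as it stands.
- The arm moves only by the tool step_arm, never from a script. Its arguments are lists of equal length, an entry for each row: "fingers": the closure, from -1 (fully open) to 1 (shut); "travel": the shift along the tool's x, y, z scaled (see below), a list of three; "twist": the turn about the tool's z scaled (see below). In form: {"fingers": [fingers, ...], "travel": [[tx, ty, tz], ...], "twist": [twist, ...]}. A call has 1 to 10 rows; each row shifts and turns the commanded pose from where the row before left it, along the tool's axes as they then stand; what a row does not reach is not made up. The controller multiplies each number of a shift by 100 mm and each number of a turn by pi rad. A row lasts 1/8 s, in which the tool goes at most 62.5 mm and 10.7 degrees, less where a joint would pass 70% of its speed; a pose out of reach is approached as far as the arm can. A call with a number of a shift or a turn outside -1 to 1 is refused whole. A call with a gripper value outside its range is refused whole. The fingers move at their own pace and stop on an object; "force" is the grip in N (left out, the last holds). Time passes only in rows, so rows that do not move let the fingers close. It gives the time, the measured TCP pose, the force, the opening and the grip force at its end, in the units of the state.
- monitor.observe(): the state, without advancing time (a new reading comes with each control period).
- optics.get_image(name): name is "side" or "top"; returns (picture, depth): 400x640x3 uint8, blue, green, red; 400x640 float32, m along the optical axis (not along the pixel's ray), 0 where there is no reading.
- optics.get_calibration(name): a dict with "vertical_fov" (degrees; the focal length in pixels is half the picture's height over the tangent of half this angle, whatever the lens; pixels are square), "cx", "cy" (the principal point, pixels), "distortion" ([k1, k2, p1, p2, k3] as OpenCV has them; the pictures are not rectified), "world_from_camera" (4x4, takes a point from camera to world coordinates). Camera axes: x right, y up, looking along -z (the intrinsics and any distortion apply to the point x, -y, -z); pixel columns grow to the right and rows downward; lengths in m; the calibration is good to about 2 mm. A picture is of the moment at which its call begins. get_calibration takes no time and is no camera call.
- close_job(): hands the job in; it is judged then, once.
Trained networks look in the newest picture that a camera, given by its name, has taken for a name from the list of things; names that differ only in an ending like _2 or _b are one class to them, and where a whole thing is asked for, a point or a joint stands for the part that bears it (a point fixed in the world has none). Each returns a list of dicts, best first, with "confidence" (0 to 1); they miss things now and then, are a little off and sometimes report something else, mostly with a low value. They report only what shows in the picture. A call takes as long as a camera call. They do not tell look-alikes from the thing itself.
- models.trace(camera, query): "mask" (400x640 bool, what is visible of it) and "point" ([column, row] in pixels, amid what is visible of it).
- models.landmark_of(camera, query): "point" ([column, row] in pixels: a listed point, or the origin of a listed thing).
The state is a dict: "time_s": time; "q": joint angles; "qvel": joint speeds; "joint_efforts": joint torques, N m; "position": TCP position; "tool_rot": TCP orientation; "ft_force": force on the tool from outside, world axes, zero at the start; "wrist_torque": the same for the moment, N m; "grip_width": finger opening in m; "gripper_force": force on a finger pad.
Only numpy, scipy, OpenCV 4.12 (cv2) and the standard library are available. Lean on these libraries where they do the work, as an engineer would, in place of code of your own. Each camera call takes 0.05 s, during which the arm holds its last target. There are 200 camera calls.

### The job

Put every sample cassette on the bench into the dryer, nose first and fully home, one to a bay, but only into bays that were switched off: a bay that is already on is hot and must stay empty and on. The switches have no lamps, so feel each one without flipping it; when all cassettes are in, switch on the bays you loaded (toggle away from the mouth), leave all the other switches as they were, and disturb nothing else on the bench.

Things in the scene. Friction and masses are not known exactly. Their poses are not given: they have to be found in the camera images.
- station: white frame of the sample dryer, fixed, origin on the bench below the middle of its row of six bays; x inward, away from the bays' mouths; a 50 mm high strip behind them, 36 mm cheeks at y +-178 mm. Each bay's roof bears an unlit toggle switch: it stays where left and swings with 1.2 N at its ball; pressed from above it rests on its end stop. Its position is not reported: feel it.
- bay_a: one of six alike grey bays side by side, 58 mm apart, in any order, fixed: a flat case 110 mm long (x), 54 wide, 33 high; origin under its centre on the bench; x points inward from the mouth, which faces the robot. Channel 39 mm wide, 22 high, over a 3 mm floor, from the mouth (x = -55 mm, flared to 51 x 29) to a stop at x = +5 mm. Switch pivot at x = +25 mm, z = 33 mm, on the roof
- bay_a_home (a point): where a cassette's origin lies when fully home in bay_a (40 mm mouthward of the bay's origin, z = 3 mm). The bay's switch: a black bat 8 mm thick, 42 mm from pivot to the centre of its 12 mm end ball. OFF: it leans 0.5 rad toward the mouth (ball 20 mm mouthward of the pivot, 37 mm above it). ON: it leans as far inward (ball 20 mm inward)
- bay_b: one of six alike grey bays side by side, 58 mm apart, in any order, fixed: a flat case 110 mm long (x), 54 wide, 33 high; origin under its centre on the bench; x points inward from the mouth, which faces the robot. Channel 39 mm wide, 22 high, over a 3 mm floor, from the mouth (x = -55 mm, flared to 51 x 29) to a stop at x = +5 mm. Switch pivot at x = +25 mm, z = 33 mm, on the roof
- bay_b_home (a point): where a cassette's origin lies when fully home in bay_b (40 mm mouthward of the bay's origin, z = 3 mm). The bay's switch: a black bat 8 mm thick, 42 mm from pivot to the centre of its 12 mm end ball. OFF: it leans 0.5 rad toward the mouth (ball 20 mm mouthward of the pivot, 37 mm above it). ON: it leans as far inward (ball 20 mm inward)
- bay_c: one of six alike grey bays side by side, 58 mm apart, in any order, fixed: a flat case 110 mm long (x), 54 wide, 33 high; origin under its centre on the bench; x points inward from the mouth, which faces the robot. Channel 39 mm wide, 22 high, over a 3 mm floor, from the mouth (x = -55 mm, flared to 51 x 29) to a stop at x = +5 mm. Switch pivot at x = +25 mm, z = 33 mm, on the roof
- bay_c_home (a point): where a cassette's origin lies when fully home in bay_c (40 mm mouthward of the bay's origin, z = 3 mm). The bay's switch: a black bat 8 mm thick, 42 mm from pivot to the centre of its 12 mm end ball. OFF: it leans 0.5 rad toward the mouth (ball 20 mm mouthward of the pivot, 37 mm above it). ON: it leans as far inward (ball 20 mm inward)
- bay_d: one of six alike grey bays side by side, 58 mm apart, in any order, fixed: a flat case 110 mm long (x), 54 wide, 33 high; origin under its centre on the bench; x points inward from the mouth, which faces the robot. Channel 39 mm wide, 22 high, over a 3 mm floor, from the mouth (x = -55 mm, flared to 51 x 29) to a stop at x = +5 mm. Switch pivot at x = +25 mm, z = 33 mm, on the roof
- bay_d_home (a point): where a cassette's origin lies when fully home in bay_d (40 mm mouthward of the bay's origin, z = 3 mm). The bay's switch: a black bat 8 mm thick, 42 mm from pivot to the centre of its 12 mm end ball. OFF: it leans 0.5 rad toward the mouth (ball 20 mm mouthward of the pivot, 37 mm above it). ON: it leans as far inward (ball 20 mm inward)
- bay_e: one of six alike grey bays side by side, 58 mm apart, in any order, fixed: a flat case 110 mm long (x), 54 wide, 33 high; origin under its centre on the bench; x points inward from the mouth, which faces the robot. Channel 39 mm wide, 22 high, over a 3 mm floor, from the mouth (x = -55 mm, flared to 51 x 29) to a stop at x = +5 mm. Switch pivot at x = +25 mm, z = 33 mm, on the roof
- bay_e_home (a point): where a cassette's origin lies when fully home in bay_e (40 mm mouthward of the bay's origin, z = 3 mm). The bay's switch: a black bat 8 mm thick, 42 mm from pivot to the centre of its 12 mm end ball. OFF: it leans 0.5 rad toward the mouth (ball 20 mm mouthward of the pivot, 37 mm above it). ON: it leans as far inward (ball 20 mm inward)
- bay_f: one of six alike grey bays side by side, 58 mm apart, in any order, fixed: a flat case 110 mm long (x), 54 wide, 33 high; origin under its centre on the bench; x points inward from the mouth, which faces the robot. Channel 39 mm wide, 22 high, over a 3 mm floor, from the mouth (x = -55 mm, flared to 51 x 29) to a stop at x = +5 mm. Switch pivot at x = +25 mm, z = 33 mm, on the roof
- bay_f_home (a point): where a cassette's origin lies when fully home in bay_f (40 mm mouthward of the bay's origin, z = 3 mm). The bay's switch: a black bat 8 mm thick, 42 mm from pivot to the centre of its 12 mm end ball. OFF: it leans 0.5 rad toward the mouth (ball 20 mm mouthward of the pivot, 37 mm above it). ON: it leans as far inward (ball 20 mm inward)
- cassette_1: aluminium sample cassette, may be absent: a plate 90 mm long (x), 36 wide, 18 thick, about 0.14 kg, with an upright grip fin at its tail, 20 mm long (x), 12 thick (y), centred at x = -35 mm, top at z = 52 mm. Its nose (+x) goes into a bay first; the last 30 mm with the fin stays outside. Origin at the centre of its underside
- cassette_2: aluminium sample cassette, may be absent: a plate 90 mm long (x), 36 wide, 18 thick, about 0.14 kg, with an upright grip fin at its tail, 20 mm long (x), 12 thick (y), centred at x = -35 mm, top at z = 52 mm. Its nose (+x) goes into a bay first; the last 30 mm with the fin stays outside. Origin at the centre of its underside
- cassette_3: aluminium sample cassette, may be absent: a plate 90 mm long (x), 36 wide, 18 thick, about 0.14 kg, with an upright grip fin at its tail, 20 mm long (x), 12 thick (y), centred at x = -35 mm, top at z = 52 mm. Its nose (+x) goes into a bay first; the last 30 mm with the fin stays outside. Origin at the centre of its underside
- cassette_4: aluminium sample cassette, may be absent: a plate 90 mm long (x), 36 wide, 18 thick, about 0.14 kg, with an upright grip fin at its tail, 20 mm long (x), 12 thick (y), centred at x = -35 mm, top at z = 52 mm. Its nose (+x) goes into a bay first; the last 30 mm with the fin stays outside. Origin at the centre of its underside
- reagent: white reagent bottle with blue cap, 68 mm across, 170 mm high; a bystander, not to be disturbed (origin under its centre)
- jar: amber jar, 44 mm across, 60 mm high; a bystander, not to be disturbed (origin under its centre)
- dish: white weighing dish, 64 mm across, 22 mm high; a bystander, not to be disturbed (origin under its centre)
- weight: brass calibration weight, 32 mm across, 54 mm high; a bystander, not to be disturbed (origin under its centre)
- beaker: glass beaker, 60 mm across, 75 mm high; a bystander, not to be disturbed (origin under its centre)
- spatula: lab spatula lying flat, 140 mm long; a bystander, not to be disturbed (origin under its centre)
Not all that is in view belongs to the job. Leave any blue, red or turquoise look-alike of the cassette_1 alone.

How it is judged:
By the outcome, as a careful person would: the job done as asked, in the order asked, and still so for the second after the job is handed in, with the robot touching nothing.
Of cassette_1, cassette_2, cassette_3, cassette_4 only 3 to 4 are there at a start; the rules pass over those that are not, and their reading is None.
At some moment in a run one of cassette_1, cassette_2, cassette_3, cassette_4 may be knocked a few centimetres aside while the robot is not near it.
It also fails if it takes over 210 s, if anything falls off the work surface, if the arm or the gripper's body presses on something with over 40 N, if the wrist force passes 120 N, or if a joint passes its speed limit or range.

## Working session

There is one attempt and no reset: what is moved stays moved. The work goes in short steps, Python scripts to look and compute and a tool call to move; the robot and the scene stay as the last step left them, time stands still between calls to the robot, and variables do not carry over. Pictures are saved under pics/ and viewed, at most 14 in all, crops included, and the job is handed in when it is done.

Besides the shell and the picture viewer there is one more tool, called after "Request:" as name([rows], argument=value, ...), one row to a line, values as JSON. step_arm: Moves the arm, as the interface text tells. Its arguments: {"type":"object","properties":{"fingers":{"type":"array","items":{"type":"number"}},"travel":{"type":"array","items":{"type":"array","items":{"type":"number"}}},"twist":{"type":"array","items":{"type":"number"}},"force":{"type":"number"}},"required":["fingers","travel","twist"]}

```bash
ls; mkdir -p pics
cat > h.py <<'E'
import numpy as np, cv2
from rig import monitor, optics, close_job, models
def cal(n):
    c=optics.get_calibration(n); f=200/np.tan(np.radians(c["vertical_fov"])/2)
    K=np.array([[f,0,c["cx"]],[0,f,c["cy"]],[0,0,1]]); return K,np.array(c["distortion"]),np.array(c["world_from_camera"])
def ray(n,px):
    K,D,T=cal(n); u=cv2.undistortPoints(np.array(px,float).reshape(-1,1,2),K,D).reshape(-1,2)
    d=np.c_[u[:,0],-u[:,1],-np.ones(len(u))]@T[:3,:3].T
    return T[:3,3],d          # d scaled so that depth multiplies it
def at_z(n,px,z):
    o,d=ray(n,px); return o+d*((z-o[2])/d[:,2])[:,None]
def at_depth(n,px,dep):
    o,d=ray(n,px); return o+d*np.asarray(dep)[:,None]
def proj(n,P):
    K,D,T=cal(n); c=(np.atleast_2d(P)-T[:3,3])@T[:3,:3]; c=c*[1,-1,-1]
    return cv2.projectPoints(c,np.zeros(3),np.zeros(3),K,D)[0].reshape(-1,2)
E
python3 - <<'E'
from h import *
for n in("top","side"):
    im,d=optics.get_image(n); cv2.imwrite(f"pics/{n}0.png",im); np.savez(f"/tmp/{n}0.npz",im=im,d=d)
    K,D,T=cal(n); print(n,K[0,0],D,T.round(3).tolist(),(d==0).mean())
s=monitor.observe(); print(s)
E
```

```text
pics
top 412.1701426458968 [-0.06725  0.       0.       0.       0.     ] [[-0.006, 0.98, -0.198, 0.253], [-1.0, -0.003, 0.017, -0.003], [0.016, 0.198, 0.98, 1.398], [0.0, 0.0, 0.0, 1.0]] 0.0040390625
side 427.62898055560674 [-0.09464182  0.          0.          0.          0.        ] [[-0.814, 0.429, -0.392, 0.048], [-0.581, -0.606, 0.544, 0.662], [-0.005, 0.67, 0.742, 0.934], [0.0, 0.0, 0.0, 1.0]] 0.0039375
{'time_s': 0.1, 'q': array([-7.81701391e+01,  2.18364060e+01,  7.43780319e+01, -1.07617003e-04,
        8.38601834e+01, -1.23366937e+01]), 'qvel': array([ 0.02472218, -0.12069374, -0.17168454, -0.0104831 ,  0.04521024,
       -0.09027105]), 'joint_efforts': array([ 4.40535368e-03, -4.49222982e+01, -2.31654596e+01, -1.73360595e-04,
        3.62465122e-03, -1.29832478e-05]), 'position': array([ 0.22509142, -0.50150275,  0.20339434]), 'tool_rot': array([[ 9.12359201e-01,  4.09390543e-01, -2.68825026e-04],
       [ 4.09390537e-01, -9.12358353e-01,  1.27434142e-03],
       [ 2.76438567e-04, -1.27271154e-03, -9.99999152e-01]]), 'ft_force': array([ 0.10943553,  0.09978903, -0.40304551]), 'wrist_torque': array([ 0.00196698, -0.01231624, -0.00805872]), 'gripper_force': 0.0, 'grip_width': 0.08568683823932509}
```

View pics/top0.png

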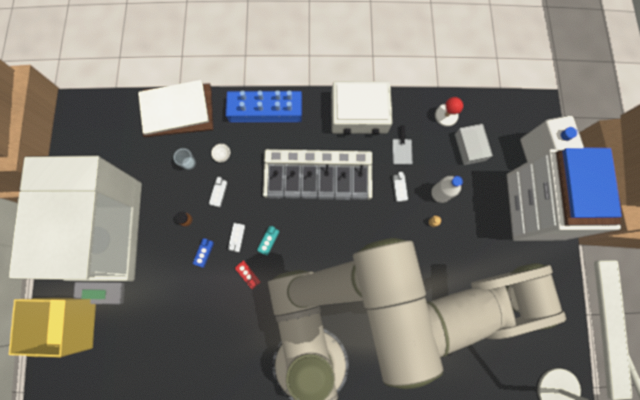

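View pics/side0.png

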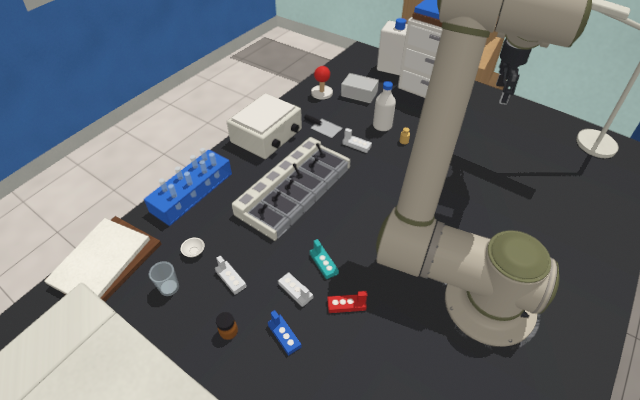

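The top picture shows white cassettes at about (218,191), (236,237) and (400,186). Look-alikes are blue (203,252), red (247,274) and teal (268,240), and the dryer is around (318,175). A grey item at (402,150) still needs a closer look.

Run:
```python
from h import *
t=np.load("/tmp/top0.npz"); s=np.load("/tmp/side0.npz")
cv2.imwrite("pics/tc.png",cv2.resize(t["im"][125:285,170:470],None,fx=2.66,fy=2.66,interpolation=cv2.INTER_CUBIC))
cv2.imwrite("pics/sc.png",cv2.resize(s["im"][120:270,210:410],None,fx=4,fy=4,interpolation=cv2.INTER_CUBIC))
for n in("top","side"):
  D=(t if n=="top" else s)["d"]
  for q in("cassette_1","bay_a","station","bay_a_home","spatula"):
    r=models.landmark_of(n,q)
    for x in r:
      p=np.array(x["point"]); print(n,q,round(x["confidence"],2),p.round(1),at_z(n,p,0.003 if 'home' in q else 0)[0].round(4))
  for x in models.trace(n,"cassette_1"):
    m=x["mask"]; v,u=np.nonzero(m); P=at_depth(n,np.c_[u,v],D[v,u]); 
    print("mask",n,round(x["confidence"],2),np.array(x["point"]).round(),m.sum(),P.mean(0).round(3),"zpct",np.percentile(P[:,2],[5,50,95,99]).round(3))
```

```text
top cassette_1 0.89 [205.6 246.6] [0.3849 0.3524 0.    ]
top cassette_1 0.67 [268.9 240.7] [0.4046 0.1378 0.    ]
top cassette_1 0.66 [398.9 187.2] [ 0.5904 -0.314   0.    ]
top cassette_1 0.63 [216.1 194.2] [0.5669 0.3241 0.    ]
top cassette_1 0.6 [248.7 277.3] [0.282  0.2035 0.    ]
top bay_a 0.85 [325.9 188. ] [ 0.588  -0.0577  0.    ]
top bay_a 0.74 [341.2 182. ] [ 0.6094 -0.1115  0.    ]
top bay_a 0.74 [294.2 182.1] [0.6094 0.0529 0.    ]
top bay_a 0.73 [311.3 180.6] [ 0.6147 -0.0069  0.    ]
top bay_a 0.63 [359.1 180.6] [ 0.6144 -0.1745  0.    ]
top bay_a_home 0.95 [278.7 194.7] [0.5638 0.1062 0.003 ]
mask top 0.85 [266. 240.] 269 [0.404 0.138 0.021] zpct [0.014 0.018 0.051 0.057]
mask top 0.84 [216. 192.] 301 [0.571 0.313 0.02 ] zpct [0.008 0.019 0.05  0.054]
mask top 0.83 [207. 249.] 309 [0.363 0.353 0.029] zpct [0.007 0.018 0.051 0.057]
mask top 0.77 [237. 241.] 256 [0.414 0.245 0.027] zpct [0.013 0.019 0.051 0.054]
mask top 0.71 [399. 186.] 279 [ 0.586 -0.311  0.025] zpct [0.011 0.019 0.051 0.056]
mask top 0.56 [248. 274.] 314 [0.291 0.205 0.024] zpct [0.009 0.018 0.05  0.
[... 717 characters left out ...]
4] [0.5703 0.1272 0.003 ]
side bay_a_home 0.19 [327.7 168. ] [ 0.5997 -0.1608  0.003 ]
side bay_a_home 0.16 [386.6 122.6] [ 0.5623 -0.4759  0.003 ]
side spatula 0.74 [318.3 122.7] [ 0.7621 -0.3378  0.    ]
mask side 0.96 [348. 301.] 643 [0.285 0.211 0.02 ] zpct [0.004 0.018 0.051 0.053]
mask side 0.91 [297. 289.] 554 [0.407 0.257 0.026] zpct [0.006 0.018 0.052 0.054]
mask side 0.86 [285. 335.] 676 [0.359 0.364 0.022] zpct [0.009 0.018 0.048 0.053]
mask side 0.81 [357. 140.] 314 [ 0.588 -0.302  0.021] zpct [0.001 0.016 0.048 0.052]
mask side 0.71 [231. 274.] 500 [0.569 0.322 0.023] zpct [0.013 0.018 0.05  0.054]
mask side 0.59 [322. 260.] 535 [0.402 0.147 0.026] zpct [0.007 0.019 0.051 0.055]
```

View pics/tc.png

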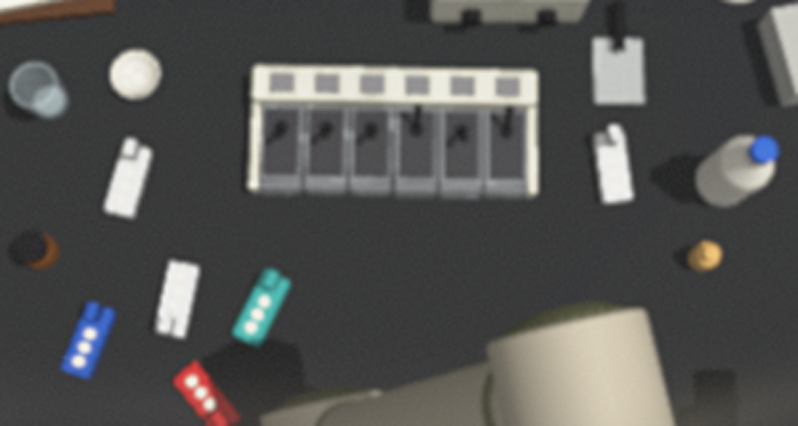

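View pics/sc.png

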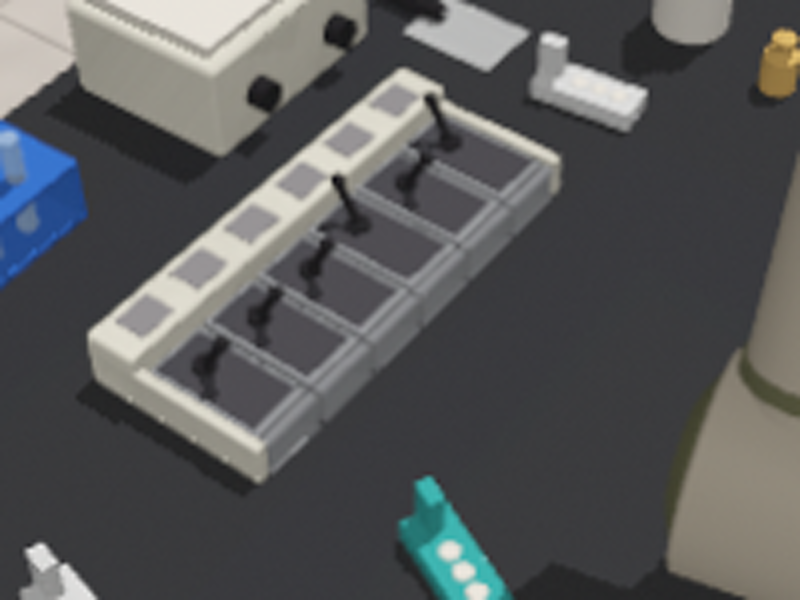

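Cassettes found so far, top-picture pixels: A (218,191) with its fin at the far end, B (236,237) with its fin near the robot, and C (400,186) with its fin far. Not to be taken: blue (203,252), teal (268,240), red (247,274) and the grey plate (402,150). A fourth cassette could be hidden under the arm. The switches look OFF at bays 1, 2, 3 and 5 from the left and ON at 4 and 6, which I'll confirm by touch.

```bash
cat >> h.py <<'E'
from scipy.optimize import minimize
def box(x0,x1,y0,y1,z0,z1): return np.array([[x,y,z] for x in(x0,x1) for y in(y0,y1) for z in(z0,z1)])
CAS=[box(-.045,.045,-.018,.018,0,.018),box(-.045,-.025,-.006,.006,.018,.052)]
S=4
def render(n,boxes,p,off):
    c,s=np.cos(p[2]),np.sin(p[2]); R=np.array([[c,-s,0],[s,c,0],[0,0,1]])
    m=np.zeros((100*S,100*S),np.uint8)
    for b in boxes:
        q=proj(n,b@R.T+[p[0],p[1],0]); q=((q-off+.5)*S*16).astype(np.int32)
        cv2.fillConvexPoly(m,cv2.convexHull(q),255,shift=4)
    return cv2.resize(m,(100,100),interpolation=cv2.INTER_AREA)/255.
def fit(masks,p0,boxes=CAS):   # masks {cam: soft float mask}
    cr={}
    for n,m in masks.items():
        v,u=np.nonzero(m>.5); off=np.clip([int(u.mean())-50,int(v.mean())-50],0,[540,300]); cr[n]=(off,m[off[1]:off[1]+100,off[0]:off[0]+100])
    def cost(p): return sum(np.abs(render(n,boxes,p,o)-m).sum()/m.sum() for n,(o,m) in cr.items())/len(cr)
    best=None
    for k in range(16):
        r=minimize(cost,[p0[0],p0[1],k*np.pi/8],method="Nelder-Mead",options=dict(initial_simplex=np.array([p0[0],p0[1],k*np.pi/8])+np.array([[0,0,0],[.01,0,0],[0,.01,0],[0,0,.2]]),maxiter=120))
        if best is None or r.fun<best.fun: best=r
    return best
def cassettes(ims,report=True):
    "ims {cam:(im,d)} just taken; pairs trace masks over cams by position, tells colour"
    out=[]
    for n,(im,d) in ims.items():
        hsv=cv2.cvtColor(im,cv2.COLOR_BGR2HSV)
        for x in models.trace(n,"cassette_1"):
            m=x["mask"]; 
            if m.sum()<60: continue
            v,u=np.nonzero(m); P=at_depth(n,np.c_[u,v],d[v,u]); c=np.median(P,0)
            sat=np.median(hsv[m][:,1])
            o=next((o for o in out if np.hypot(*(o["c"]-c)[:2])<.04 and n not in o["m"]),None)
            if o is None: o=dict(c=c,m={},sat=[],conf=[]); out.append(o)
            o["m"][n]=m.astype(float); o["sat"].append(int(sat)); o["conf"].append(round(x["confidence"],2))
    for o in out:
        r=fit(o["m"],o["c"]); o["p"]=r.x; o["cost"]=r.fun
        if report: print(list(o["m"]),"conf",o["conf"],"sat",o["sat"],"xy",r.x[:2].round(4),"yaw",round((np.degrees(r.x[2])+180)%360-180,1),"cost",round(r.fun,3))
    return out
def take():
    return {n:optics.get_image(n) for n in("top","side")}
E
python3 - <<'E'
from h import *
ims=take(); cassettes(ims)
for n,(im,d) in ims.items():
    v,u=np.mgrid[0:400,0:640]; ok=d>0; P=at_depth(n,np.c_[u[ok],v[ok]],d[ok])
    s=(P[:,0]>.5)&(P[:,0]<.74)&(P[:,1]>-.23)&(P[:,1]<.2)
    Q=P[s&(P[:,2]>.044)&(P[:,2]<.056)]; Q=Q[Q[:,0]>.66]
    print(n,"strip",cv2.minAreaRect((Q[:,:2]*1000).astype(np.float32)),np.median(Q[:,2]))
    Q=P[s&(P[:,2]>.028)&(P[:,2]<.039)]; print("roof",cv2.minAreaRect((Q[:,:2]*1000).astype(np.float32)),np.median(Q[:,2]), [ (round(y,3),np.percentile(Q[np.abs(Q[:,1]-y)<.01][:,0],[0,3,10]).round(4).tolist()) for y in np.arange(-.17,.13,.058)])
    Q=P[s&(P[:,2]>.015)&(P[:,2]<.06)]; print("y ext",[(round(x,2),np.percentile(Q[np.abs(Q[:,0]-x)<.01][:,1],[0,1,99,100]).round(4).tolist()) for x in(.57,.6,.64,.67,.69)])
    Q=P[s&(P[:,2]>.055)&(P[:,2]<.09)];print("balls")
    for y in np.arange(-.17,.13,.058):
        q=Q[(np.abs(Q[:,1]-y)<.025)]; print(round(y,3),len(q),q.mean(0).round(3) if len(q) else '')
E
```

```text
Traceback (most recent call last):
  File "h.py", line 52, in cassettes
    r=fit(o["m"],o["c"]); o["p"]=r.x; o["cost"]=r.fun
  File "h.py", line 35, in fit
    r=minimize(cost,[p0[0],p0[1],k*np.pi/8],method="Nelder-Mead",options=dict(initial_simplex=np.array([p0[0],p0[1],k*np.pi/8])+np.array([[0,0,0],[.01,0,0],[0,.01,0],[0,0,.2]]),maxiter=120))
  File "h.py", line 32, in cost
    def cost(p): return sum(np.abs(render(n,boxes,p,o)-m).sum()/m.sum() for n,(o,m) in cr.items())/len(cr)
                        ~~~^^^^^^^^^^^^^^^^^^^^^^^^^^^^^^^^^^^^^^^^^^^^^^^^^^^^^^^^^^^^^^^^^^^^^^^
  File "h.py", line 32, in <genexpr>
    def cost(p): return sum(np.abs(render(n,boxes,p,o)-m).sum()/m.sum() for n,(o,m) in cr.items())/len(cr)
                                   ~~~~~~^^^^^^^^^^^^^
  File "h.py", line 25, in render
    q=proj(n,b@R.T+[p[0],p[1],0]); q=((q-off+.5)*S*16).astype(np.int32)
  File "h.py", line 15, in proj
    K,D,T=cal(n); c=(np.atleast_2d(P)-T[:3,3])@T[:3,:3]; c=c*[1,-1,-1]
          ~~~^^^
  File "h.py", line 4, in cal
    c=optics.get_calibration(n); f=200/np.tan(np.radians(c["vertical_fov"])/2)
ValueError: time passes only in moves, steps and waits
```

```bash
sed -i 's/^def cal(n):/from functools import lru_cache\n@lru_cache\ndef cal(n):/' h.py
cat > st.py <<'E'
from h import *
ims=take(); cassettes(ims)
for n,(im,d) in ims.items():
    v,u=np.mgrid[0:400,0:640]; ok=d>0; P=at_depth(n,np.c_[u[ok],v[ok]],d[ok])
    s=(P[:,0]>.5)&(P[:,0]<.74)&(P[:,1]>-.23)&(P[:,1]<.2)
    Q=P[s&(P[:,2]>.044)&(P[:,2]<.056)]; Q=Q[Q[:,0]>.66]
    print(n,"strip",cv2.minAreaRect((Q[:,:2]*1000).astype(np.float32)),np.median(Q[:,2]))
    Q=P[s&(P[:,2]>.028)&(P[:,2]<.039)]; print("roof",cv2.minAreaRect((Q[:,:2]*1000).astype(np.float32)),np.median(Q[:,2]), [ (round(y,3),np.percentile(Q[np.abs(Q[:,1]-y)<.01][:,0],[0,3,10]).round(4).tolist()) for y in np.arange(-.17,.13,.058)])
    Q=P[s&(P[:,2]>.015)&(P[:,2]<.06)]; print("y ext",[(round(x,2),np.percentile(Q[np.abs(Q[:,0]-x)<.01][:,1],[0,1,99,100]).round(4).tolist()) for x in(.57,.6,.64,.67,.69)])
    Q=P[s&(P[:,2]>.055)&(P[:,2]<.09)];print("balls")
    for y in np.arange(-.17,.13,.058):
        q=Q[(np.abs(Q[:,1]-y)<.025)]; print(round(y,3),len(q),q.mean(0).round(3) if len(q) else '')
E
time python3 st.py
```

```text
['top', 'side'] conf [0.89, 0.67] sat [164, 182] xy [0.3645 0.3588] yaw 161.0 cost 0.099
['top', 'side'] conf [0.77, 0.6] sat [145, 190] xy [0.2908 0.2076] yaw 40.4 cost 0.109
['top', 'side'] conf [0.71, 0.83] sat [3, 2] xy [0.4166 0.2483] yaw -9.8 cost 0.086
['top', 'side'] conf [0.69, 0.63] sat [136, 166] xy [0.4055 0.14  ] yaw 153.7 cost 0.075
['top', 'side'] conf [0.68, 0.57] sat [3, 2] xy [ 0.5881 -0.3146] yaw -175.1 cost 0.28
['top', 'side'] conf [0.52, 0.57] sat [3, 2] xy [0.5717 0.3181] yaw 165.5 cost 0.088
['top'] conf [0.44] sat [6] xy [0.6099 0.1177] yaw 167.6 cost 0.369
['top'] conf [0.32] sat [6] xy [ 0.6124 -0.0607] yaw -170.9 cost 0.346
['side'] conf [0.35] sat [15] xy [0.7201 0.2939] yaw -79.7 cost 0.647
top strip ((688.0372314453125, -29.977508544921875), (364.99554443359375, 47.477210998535156), 88.69314575195312) 0.05026794042024907
roof ((618.0617065429688, -29.742752075195312), (366.5017395019531, 131.31991577148438), 88.88607025146484) 0.033869534178358585 [(np.float64(-0.17), [0.5518, 0.5536, 0.5617]), (np.float64(-0.112), [0.5518, 0.5544, 0.5623]), (np.float64
[... 880 characters left out ...]
1, 0.558]), (np.float64(-0.112), [0.5488, 0.5531, 0.5625]), (np.float64(-0.054), [0.5496, 0.5521, 0.5602]), (np.float64(0.004), [0.5516, 0.5539, 0.5629]), (np.float64(0.062), [0.5526, 0.5556, 0.5634]), (np.float64(0.12), [0.5532, 0.556, 0.5638])]
y ext [(0.57, [-0.211, -0.204, 0.1576, 0.1589]), (0.6, [-0.212, -0.2042, 0.1573, 0.1585]), (0.64, [-0.212, -0.2046, 0.1565, 0.1579]), (0.67, [-0.2069, -0.203, 0.1556, 0.1567]), (0.69, [-0.2099, -0.2036, 0.1557, 0.1571])]
balls
-0.17 22 [ 0.65  -0.169  0.065]
-0.112 24 [ 0.626 -0.112  0.067]
-0.054 25 [ 0.647 -0.055  0.067]
0.004 22 [0.621 0.004 0.069]
0.062 23 [0.621 0.061 0.068]
0.12 30 [0.636 0.121 0.067]
real	0m21.930s
user	0m17.104s
sys	0m0.476s
```

Request:
step_arm([
  [0,0,0],
  [0,0,0],
  [0,0,0],
  [0,0,0],
], fingers=[1,1,1,1], twist=[0.047,0.047,0.047,0])

```text
time_s: 1.6
position: [0.2252, -0.5018, 0.2039]
tool_rot: [[1.0, -0.02, -0.0], [-0.02, -1.0, -0.0], [-0.0, 0.0, -1.0]]
ft_force: [0.6, 0.1, 0.6]
grip_width: 0.0128
gripper_force: 0.0
```

Request:
step_arm([
  [0.38,-0.34,0],
  [0.38,-0.34,0],
  [0.38,-0.34,0],
  [0.38,-0.34,0],
  [0.38,-0.34,0],
  [0.38,-0.34,0],
  [0.38,-0.34,0],
  [0.38,-0.34,0],
  [0.38,-0.34,0],
  [0.38,-0.34,0],
], fingers=[1,1,1,1,1,1,1,1,1,1], twist=[0,0,0,0,0,0,0,0,0,0])

```text
time_s: 2.85
position: [0.6134, -0.1687, 0.204]
tool_rot: [[1.0, -0.018, 0.0], [-0.018, -1.0, -0.0], [0.0, 0.0, -1.0]]
ft_force: [-0.3, 0.1, 0.0]
grip_width: 0.0001
gripper_force: 0.0
```

Request:
step_arm([
  [-0.06,0.04,0.4],
  [0,0,0.5],
  [0,0,0.2],
  [0,0,0.08],
  [0,0,0.04],
  [0,0,0.04],
  [0,0,0.04],
], fingers=[1,1,1,1,1,1,1], twist=[0,0,0,0,0,0,0])

```text
time_s: 3.72
position: [0.6065, -0.1739, 0.0744]
tool_rot: [[1.0, -0.021, 0.001], [-0.021, -1.0, -0.001], [0.001, 0.001, -1.0]]
ft_force: [-0.2, -0.1, 0.4]
grip_width: -0.0005
gripper_force: 0.0
```

Request:
step_arm([
  [0,0,0.04],
  [0,0,0.0],
], fingers=[1,1], twist=[0,0])

```text
time_s: 3.98
position: [0.6061, -0.1737, 0.0697]
tool_rot: [[1.0, -0.021, -0.0], [-0.021, -1.0, 0.0], [-0.0, -0.0, -1.0]]
ft_force: [0.3, 0.0, -0.3]
grip_width: -0.0001
gripper_force: 0.0
```

Request:
step_arm([
  [0,0,-0.3],
  [0,-0.29,0],
  [0,-0.29,0],
  [0,0,0.18],
  [0,0,0.04],
  [0,0,0.04],
  [0,0,0.02],
  [0,0,0],
], fingers=[1,1,1,1,1,1,1,1], twist=[0,0,0,0,0,0,0,0])

```text
time_s: 4.97
position: [0.6075, -0.116, 0.0721]
tool_rot: [[1.0, -0.022, 0.0], [-0.022, -1.0, -0.0], [0.0, 0.0, -1.0]]
ft_force: [-1.1, -1.2, -0.5]
grip_width: 0.0001
gripper_force: 0.0
```

Request:
step_arm([
  [0,0,0.02],
  [0,0,0.02],
  [0,0,0],
], fingers=[1,1,1], twist=[0,0,0])

```text
time_s: 5.35
position: [0.6073, -0.1158, 0.0677]
tool_rot: [[1.0, -0.021, -0.0], [-0.021, -1.0, 0.0], [-0.0, -0.0, -1.0]]
ft_force: [0.6, 0.5, -0.0]
grip_width: -0.0001
gripper_force: 0.0
```

Run:
```python
from h import *
im,d=optics.get_image("side"); a=cv2.resize(im[110:260,220:380],None,fx=4,fy=4,interpolation=cv2.INTER_CUBIC)
cv2.imwrite("pics/s1.png",a)
```

```text
(no output)
```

View pics/s1.png

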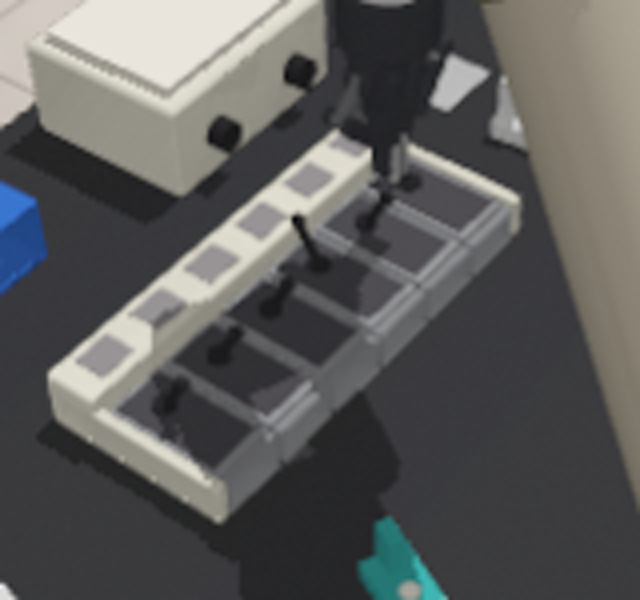

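The side crop shows the closed fingers right at bay 5's bat, about pixel (316,159). I'll compare where OFF and ON balls should project.

Run:
```python
from h import *
s=monitor.observe(); print(s["position"],s["ft_force"])
print("tcp",(proj("side",s["position"])[0]-[220,110])*4)
ps=-.0192;ax=np.array([np.cos(ps),np.sin(ps)]);ay=np.array([-ax[1],ax[0]]);o=np.array([.608,-.028])
t=cv2.imread("pics/tc.png")
for i,ly in enumerate([.145,.087,.029,-.029,-.087,-.145]):
    f=lambda x,z:np.r_[o+ax*x+ay*ly,z]
    P=np.array([f(.025,.033),f(.005,.07),f(.045,.07)])
    print(i+1,"side crop piv/off/on",((proj("side",P)-[220,110])*4).round(0).tolist(),"top crop",((proj("top",P)-[170,125])*2.66).round(0).tolist())
```

```text
[ 0.60737445 -0.11577068  0.06786284] [ 0.81671372  0.33567711 -0.9164487 ]
tcp [389.62651409 198.53984982]
1 side crop piv/off/on [[164.0, 403.0], [181.0, 380.0], [137.0, 354.0]] top crop [[280.0, 126.0], [277.0, 133.0], [278.0, 103.0]]
2 side crop piv/off/on [[218.0, 354.0], [236.0, 330.0], [192.0, 306.0]] top crop [[325.0, 127.0], [323.0, 134.0], [324.0, 103.0]]
3 side crop piv/off/on [[269.0, 307.0], [288.0, 283.0], [245.0, 260.0]] top crop [[370.0, 127.0], [370.0, 135.0], [370.0, 104.0]]
4 side crop piv/off/on [[318.0, 263.0], [338.0, 238.0], [295.0, 216.0]] top crop [[415.0, 128.0], [416.0, 136.0], [416.0, 105.0]]
5 side crop piv/off/on [[364.0, 220.0], [385.0, 195.0], [343.0, 174.0]] top crop [[460.0, 129.0], [462.0, 136.0], [462.0, 106.0]]
6 side crop piv/off/on [[409.0, 180.0], [430.0, 154.0], [388.0, 134.0]] top crop [[505.0, 130.0], [508.0, 137.0], [508.0, 107.0]]
```

Request:
step_arm([
  [0,0,0.03],
  [0,0,0],
  [0,0,0],
], fingers=[1,1,1], twist=[0,0,0])

```text
time_s: 5.78
position: [0.6074, -0.1158, 0.0649]
tool_rot: [[1.0, -0.021, -0.0], [-0.021, -1.0, -0.0], [-0.0, 0.0, -1.0]]
ft_force: [0.1, -0.6, -0.3]
grip_width: -0.0001
gripper_force: 0.0
```

Run:
```python
from h import *
im,d=optics.get_image("side"); a=cv2.resize(im[130:190,290:370],None,fx=8,fy=8,interpolation=cv2.INTER_CUBIC)
cv2.imwrite("pics/s2.png",a); print(monitor.observe()["ft_force"],monitor.observe()["wrist_torque"])
```

```text
[ 0.21415021  0.03950413 -0.49428599] [ 0.00141858 -0.02063064 -0.01245616]
```

View pics/s2.png

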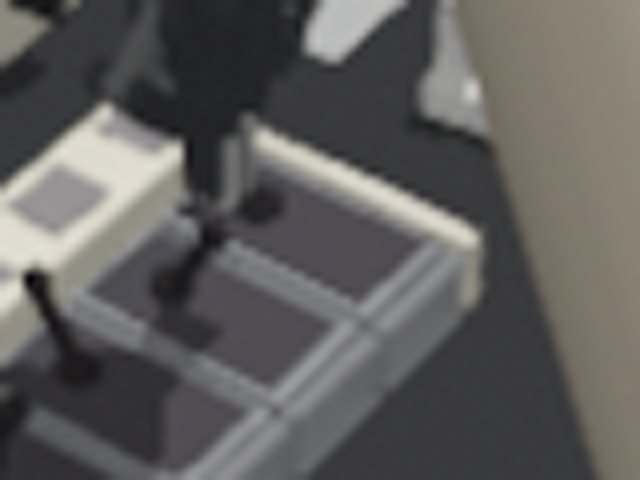

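Request:
step_arm([
  [0,0,0.03],
  [0,0,0],
  [0,0,0],
], fingers=[1,1,1], twist=[0,0,0])

```text
time_s: 6.2
position: [0.6074, -0.1158, 0.0619]
tool_rot: [[1.0, -0.021, -0.0], [-0.021, -1.0, 0.0], [-0.0, -0.0, -1.0]]
ft_force: [0.1, 0.5, -0.8]
grip_width: 0.0003
gripper_force: 0.0
```

Request:
step_arm([
  [0,0,0.03],
  [0,0,0],
  [0,0,0],
], fingers=[1,1,1], twist=[0,0,0])

```text
time_s: 6.58
position: [0.6074, -0.1158, 0.0589]
tool_rot: [[1.0, -0.021, -0.0], [-0.021, -1.0, 0.0], [-0.0, -0.0, -1.0]]
ft_force: [0.7, -0.8, -0.3]
grip_width: -0.0002
gripper_force: 0.0
```

Run:
```python
from h import *
I=take(); c=monitor.observe()["position"]
a=[]
for n,(im,d) in I.items():
    u,v=proj(n,c)[0].round().astype(int); print(n,proj(n,c)[0],(u-25,v-30))
    k=cv2.resize(im[v-30:v+25,u-25:u+25],None,fx=8,fy=8,interpolation=cv2.INTER_CUBIC); a.append(k)
cv2.imwrite("pics/s3.png",np.hstack(a))
n="side";d=I[n][1];u,v=proj(n,c)[0].round().astype(int)
vv,uu=np.mgrid[v-6:v+7,u-6:u+7]; P=at_depth(n,np.c_[uu.ravel(),vv.ravel()],d[vv.ravel(),uu.ravel()])
print((P[:,0].reshape(13,13)*1000).astype(int)); print((P[:,2].reshape(13,13)*1000).astype(int))
```

```text
top [343.7687424 178.2207381] (np.int64(319), np.int64(148))
side [317.39846101 161.80032533] (np.int64(292), np.int64(132))
[[655 652 650 646 645 606 600 598 597 633 629 624 622]
 [652 649 647 646 641 611 610 600 632 626 627 625 621]
 [648 651 646 643 611 606 608 606 629 628 624 621 617]
 [648 645 640 643 611 607 606 604 626 624 620 619 618]
 [640 642 639 618 612 607 604 627 624 622 619 615 611]
 [640 638 637 615 613 610 627 624 622 619 614 613 611]
 [639 636 619 616 612 624 622 621 618 618 613 609 607]
 [634 625 620 616 628 623 621 618 615 613 611 612 608]
 [628 622 620 621 625 620 617 615 614 610 607 606 603]
 [628 624 619 620 622 617 615 612 609 607 606 602 599]
 [624 625 622 619 616 616 612 610 608 605 603 601 595]
 [624 620 620 617 616 612 610 608 607 604 601 597 595]
 [622 617 619 615 611 612 607 605 604 601 596 595 592]]
[[34 34 33 36 34 88 94 93 92 33 34 38 37]
 [34 35 34 31 35 77 75 86 33 38 33 32 35]
 [36 28 31 31 76 80 74 73 34 32 34 34 37]
 [31 33 35 28 73 75 73 72 35 33 35 33 31]
 [40 32 34 62 68 72 72 33 33 33 33 35 37]
 [35 34 33 63 61 62 33 33 32 32 36 34 33]
 [33 33 55 56 60 37 36 34 34 29 35 36 35]
 [37 46 50 52 30 34 34 34 34 34 33 28 30]
 [42 46 46 41 31 35 35 35 33 34 36 33 34]
 [37 40 44 38 32 34 35 36 36 34 33 34 36]
 [39 35 35 36 37 33 35 34 34 34 34 33 37]
 [36 37 33 34 33 35 34 33 31 31 32 34 34]
 [35 38 32 34 36 30 35 34 32 33 35 34 34]]
```

View pics/s3.png

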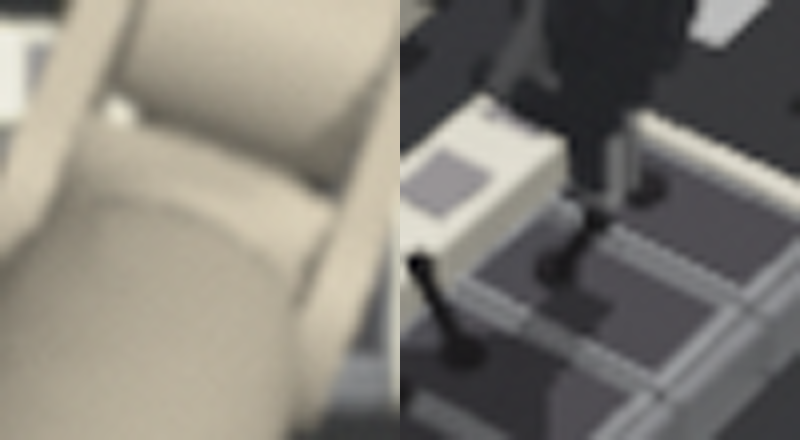

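Request:
step_arm([
  [0,0,0.03],
  [0,0,0],
], fingers=[1,1], twist=[0,0])

```text
time_s: 6.92
position: [0.6072, -0.1157, 0.0556]
tool_rot: [[1.0, -0.021, -0.001], [-0.021, -1.0, 0.0], [-0.001, -0.0, -1.0]]
ft_force: [0.3, 0.2, -0.4]
grip_width: 0.0
gripper_force: 0.0
```

Request:
step_arm([
  [0,0,0.03],
  [0,0,0],
], fingers=[1,1], twist=[0,0])

```text
time_s: 7.18
position: [0.6073, -0.1157, 0.0526]
tool_rot: [[1.0, -0.021, -0.001], [-0.021, -1.0, 0.0], [-0.001, -0.0, -1.0]]
ft_force: [0.1, 0.1, 0.8]
grip_width: 0.0004
gripper_force: 0.0
```

Run:
```python
from h import *
n="side"; im,d=optics.get_image(n); z0=np.load("/tmp/side0.npz")
c=monitor.observe()["position"]; u,v=proj(n,c)[0].round().astype(int); print(u,v,c)
vv,uu=np.mgrid[v-16:v+5,u-8:u+9]; P=at_depth(n,np.c_[uu.ravel(),vv.ravel()],d[vv.ravel(),uu.ravel()])
ch=(np.abs(d-z0["d"])>.012)[vv,uu]
for k in range(3):
    A=(P[:,k].reshape(vv.shape)*1000).astype(int)
    print("xyz"[k]); 
    for r in range(len(A)): print(v-16+r,' '.join(f"{A[r,c]:4d}" if ch[r,c] else "   ." for c in range(A.shape[1])))
a=cv2.resize(im[v-32:v+18,u-30:u+30],None,fx=10,fy=10,interpolation=cv2.INTER_CUBIC)
cv2.imwrite("pics/s4.png",np.clip(a.astype(float)*2,0,255).astype(np.uint8))
```

```text
317 163 [ 0.60734791 -0.11575221  0.05276616]
x
147  597  595  594  597  597  596  596  600  596  595  596  594  598  599    .    .    .
148  597  595  595  596  596  594  595  595  596  594  594  595  595  599    .    .    .
149  613  600  594  598  596  596  598  595  597  595  595  594  596  599    .    .    .
150    .    .    .  597  595  594  594  593  599  600  595  595  593  600    .    .    .
151    .    .    .    .  612  595  593  601  599  600  596  595  595  599    .    .    .
152    .    .    .    .  611  609  605  602  600  600  596  595  596  600    .    .    .
153    .    .    .    .  613  609  605  602  601  599  596  598  595    .    .    .    .
154    .    .    .    .  613  609  608  603  601  601  595  594  595    .    .    .    .
155    .    .    .    .  613  609  607  601  599  599  596  597  595    .    .    .    .
156    .    .    .    .    .  609  604  602  599  600  598  596  598    .    .    .    .
157    .    .    .    .    .    .  611  603  598  600  594  596    .    .    .    .    .
158    .    .    .    .    .    .    .    .    .  598  594    .    .    .
[... 3858 characters left out ...]
 .    .    .    .    .    .    .    .    .    .    .    .    .    .    .    .
161    .    .    .    .    .    .    .    .    .    .    .    .    .    .    .    .    .
162    .    .    .    .    .    .    .    .    .    .    .    .    .    .    .    .    .
163    .    .    .    .    .    .    .    .    .    .    .    .    .    .    .    .    .
164    .    .    .    .    .    .    .    .    .    .    .    .    .    .    .    .    .
165    .    .    .    .    .    .    .    .    .    .    .    .    .    .    .    .    .
166    .    .    .    .    .    .    .    .    .    .    .    .    .    .    .    .    .
167    .    .    .    .    .    .    .    .    .    .    .    .    .    .    .    .    .
```

View pics/s4.png

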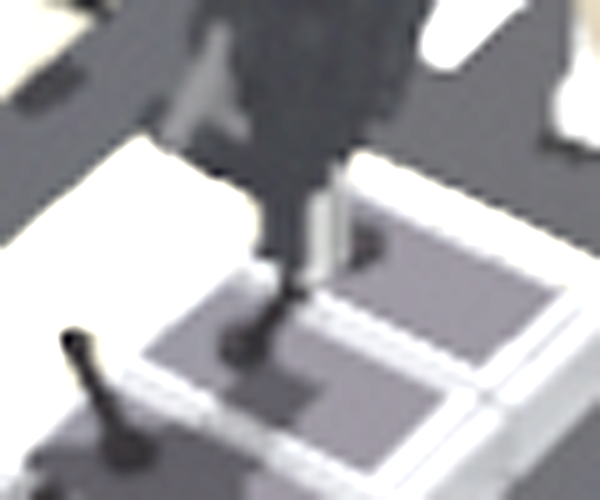

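The side crop shows the fingertip still just above bay 5's ball, and depth puts the tip about 25 mm above the reported TCP. I'll keep going down in small steps until it touches.

Request:
step_arm([
  [0,0,0.03],
  [0,0,0],
], fingers=[1,1], twist=[0,0])

```text
time_s: 7.48
position: [0.6073, -0.1157, 0.0496]
tool_rot: [[1.0, -0.021, -0.001], [-0.021, -1.0, 0.0], [-0.001, -0.0, -1.0]]
ft_force: [-0.3, 1.0, -1.0]
grip_width: 0.0003
gripper_force: 0.0
```

Request:
step_arm([
  [0,0,0.03],
  [0,0,0],
], fingers=[1,1], twist=[0,0])

```text
time_s: 7.72
position: [0.6072, -0.1158, 0.048]
tool_rot: [[1.0, -0.021, 0.0], [-0.021, -1.0, -0.0], [0.0, 0.0, -1.0]]
ft_force: [-4.0, 0.2, 8.9]
grip_width: 0.0002
gripper_force: 4.5
```

Request:
step_arm([
  [0,0,-0.2],
  [0,0.29,0],
  [0,0.29,0],
  [0,0,0.16],
  [0,0,0.05],
  [0,0,0],
], fingers=[1,1,1,1,1,1], twist=[0,0,0,0,0,0])

```text
time_s: 8.48
position: [0.6059, -0.1727, 0.0452]
tool_rot: [[1.0, -0.02, -0.001], [-0.02, -1.0, 0.001], [-0.001, -0.001, -1.0]]
ft_force: [0.1, -0.2, -1.1]
grip_width: 0.0003
gripper_force: 0.0
```

Request:
step_arm([
  [0,0,0.03],
  [0,0,0.02],
  [0,0,0],
], fingers=[1,1,1], twist=[0,0,0])

```text
time_s: 8.85
position: [0.6062, -0.1736, 0.0409]
tool_rot: [[1.0, -0.021, -0.0], [-0.021, -1.0, 0.0], [-0.0, -0.0, -1.0]]
ft_force: [-0.8, -0.1, 0.4]
grip_width: -0.0002
gripper_force: 0.0
```

Request:
step_arm([
  [0,0,-0.3],
  [0,-0.4,0],
  [0,-0.4,0],
  [0,-0.36,0],
  [0,0,0.2],
  [0,0,0.05],
  [0,0,0],
], fingers=[1,1,1,1,1,1,1], twist=[0,0,0,0,0,0,0])

```text
time_s: 9.72
position: [0.6087, -0.0582, 0.046]
tool_rot: [[1.0, -0.022, -0.0], [-0.022, -1.0, 0.0], [-0.0, -0.0, -1.0]]
ft_force: [1.7, -0.4, 0.4]
grip_width: 0.0
gripper_force: 0.0
```

Request:
step_arm([
  [0,0,0.02],
  [0,0,0.02],
  [0,0,0],
], fingers=[1,1,1], twist=[0,0,0])

```text
time_s: 10.1
position: [0.6086, -0.0579, 0.0419]
tool_rot: [[1.0, -0.021, -0.0], [-0.021, -1.0, 0.0], [-0.0, -0.0, -1.0]]
ft_force: [-0.7, -0.2, -0.1]
grip_width: -0.0001
gripper_force: 0.0
```

Bay 4 is ON. Next is bay 3.

Request:
step_arm([
  [0,0,-0.3],
  [0,-0.29,0],
  [0,-0.29,0],
  [0,0,0.2],
  [0,0,0.05],
  [0,0,0],
], fingers=[1,1,1,1,1,1], twist=[0,0,0,0,0,0])

```text
time_s: 10.85
position: [0.6092, 0.0011, 0.0485]
tool_rot: [[1.0, -0.021, -0.001], [-0.021, -1.0, 0.001], [-0.001, -0.001, -1.0]]
ft_force: [-6.3, 5.2, 11.6]
grip_width: 0.0002
gripper_force: 6.1
```

Request:
step_arm([
  [0,0,-0.3],
  [0,-0.29,0],
  [0,-0.29,0],
  [0,0,0.25],
  [0,0,0.05],
  [0,0,0],
], fingers=[1,1,1,1,1,1], twist=[0,0,0,0,0,0])

```text
time_s: 11.6
position: [0.6104, 0.0588, 0.0482]
tool_rot: [[1.0, -0.021, -0.001], [-0.021, -1.0, 0.002], [-0.001, -0.001, -1.0]]
ft_force: [-5.6, 4.3, 8.8]
grip_width: 0.0001
gripper_force: 4.5
```

Request:
step_arm([
  [0,0,-0.3],
  [0,-0.29,0],
  [0,-0.29,0],
  [0,0,0.25],
  [0,0,0.05],
  [0,0,0],
], fingers=[1,1,1,1,1,1], twist=[0,0,0,0,0,0])

```text
time_s: 12.35
position: [0.6122, 0.1162, 0.0481]
tool_rot: [[1.0, -0.022, -0.0], [-0.022, -1.0, 0.001], [-0.0, -0.001, -1.0]]
ft_force: [-2.1, 2.3, 4.9]
grip_width: 0.0002
gripper_force: 2.1
```

Bays 1, 2, 3 and 5 are OFF, 4 and 6 are ON. Rising now to look for the rest of the bench.

Request:
step_arm([
  [0,0,-0.5],
  [0,0,-0.5],
  [0,0,-0.5],
  [-0.4,0,0],
  [-0.4,0,0],
  [0,0,0],
], fingers=[1,1,1,-0.2,-0.2,-0.2], twist=[0,0,0,0,0,0])

```text
time_s: 13.1
position: [0.5305, 0.1175, 0.1981]
tool_rot: [[1.0, -0.022, -0.0], [-0.022, -1.0, -0.0], [-0.0, 0.0, -1.0]]
ft_force: [0.5, -0.6, 1.2]
grip_width: 0.0511
gripper_force: 0.0
```

Run:
```python
from h import *
I=take(); cassettes(I); print(monitor.observe()["grip_width"],monitor.observe()["q"])
a=[cv2.resize(I["top"][0][120:400,130:490],(514,400)),cv2.resize(I["side"][0],(640,400))]
b=np.vstack([cv2.resize(I["top"][0],(480,300)),cv2.resize(I["side"][0],(480,300))])
cv2.imwrite("pics/b1.png",b)
```

```text
['top', 'side'] conf [0.83, 0.83] sat [3, 2] xy [ 0.5887 -0.3125] yaw -175.1 cost 0.184
['top', 'side'] conf [0.75, 0.75] sat [5, 2] xy [0.5714 0.3175] yaw 165.9 cost 0.09
['top'] conf [0.72] sat [20] xy [0.6914 0.4385] yaw 52.1 cost 0.409
['top', 'side'] conf [0.67, 0.55] sat [147, 188] xy [0.3645 0.3596] yaw 161.1 cost 0.117
['side'] conf [0.85] sat [166] xy [0.4044 0.1413] yaw 153.6 cost 0.049
['side'] conf [0.72] sat [2] xy [0.4154 0.2485] yaw -10.7 cost 0.076
['side'] conf [0.7] sat [189] xy [0.2901 0.2089] yaw 39.8 cost 0.079
['side'] conf [0.55] sat [18] xy [0.7094 0.0943] yaw 80.0 cost 0.719
0.05136074186427389 [-3.16167993e-03  2.16891593e+01  7.56971670e+01 -3.05424904e-03
  8.25885709e+01  9.12474845e+01]
```

View pics/b1.png

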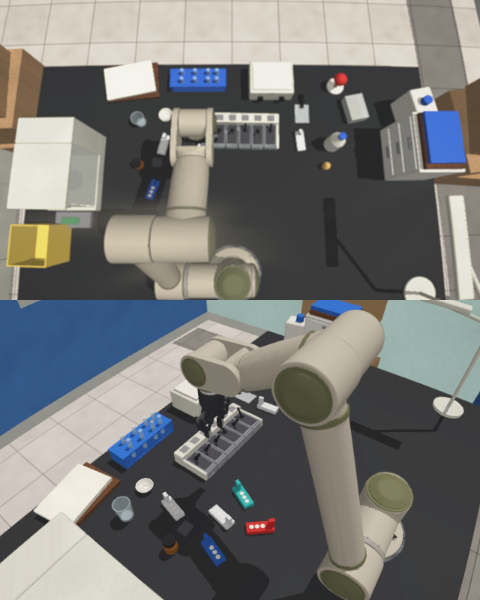

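Nothing else is on the right side, so there are three cassettes: A, B and C. I'll refit C and compute the move to B.

```bash
cat >> h.py <<'E'
def go(x,y,z,psi):
    s=monitor.observe(); R=s["tool_rot"]; a=np.degrees(np.arctan2(R[1,0],R[0,0]))
    tw=(a-psi+180)%360-180; t=np.radians(psi); d=np.array([x,y,z])-s["position"]
    print("pos",s["position"].round(4),"psi",round(a,2),"| twist deg",round(tw,1),"units",round(tw/180,4),"| travel units after twist",(10*np.array([d[0]*np.cos(t)+d[1]*np.sin(t),d[0]*np.sin(t)-d[1]*np.cos(t),-d[2]])).round(3),"q6",s["q"][5].round(0),"ft",s["ft_force"].round(1))
def white(im,n,xy,r=28):
    u,v=proj(n,[xy[0],xy[1],.015])[0].round().astype(int)
    g=im.min(2); h=cv2.cvtColor(im,cv2.COLOR_BGR2HSV)[...,1]
    m=((g>95)&(h<60)).astype(np.uint8); k=np.zeros_like(m); k[v-r:v+r,u-r:u+r]=1; m&=k
    c,l,st,ce=cv2.connectedComponentsWithStats(m); i=1+np.argmin(np.hypot(*(ce[1:]-[u,v]).T)+1e3*(st[1:,4]<80))
    return (l==i).astype(float)
E
python3 - <<'E'
from h import *
I=take()
c=(.588,-.313)
M={n:white(I[n][0],n,c) for n in I}; print({n:m.sum() for n,m in M.items()})
for k in (M,{"top":M["top"]},{"side":M["side"]}):
    r=fit(k,c); print(r.x[:2].round(4),np.degrees(r.x[2])%360,r.fun)
u,v=proj("top",[c[0],c[1],0])[0].astype(int); a=I["top"][0][v-25:v+25,u-25:u+25]; u,v=proj("side",[c[0],c[1],0])[0].astype(int);b=I["side"][0][v-25:v+25,u-25:u+25]
cv2.imwrite("pics/c1.png",np.hstack([cv2.resize(q,None,fx=7,fy=7,interpolation=cv2.INTER_CUBIC) for q in (a,b)]))
go(.3814,.2547,.08,-10.3)
E
```

```text
{'top': np.float64(363.0), 'side': np.float64(588.0)}
[ 0.5875 -0.315 ] 185.46198847035095 0.26758703481392554
[ 0.5874 -0.3162] 185.28776045771409 0.11428725760276562
[ 0.5876 -0.3137] 185.84825978706795 0.4037414965986394
pos [0.5331 0.1176 0.1967] psi -1.24 | twist deg 9.1 units 0.0503 | travel units after twist [-1.738 -1.078  1.167] q6 91.0 ft [ 0.4  0.8 -0.3]
```

View pics/c1.png

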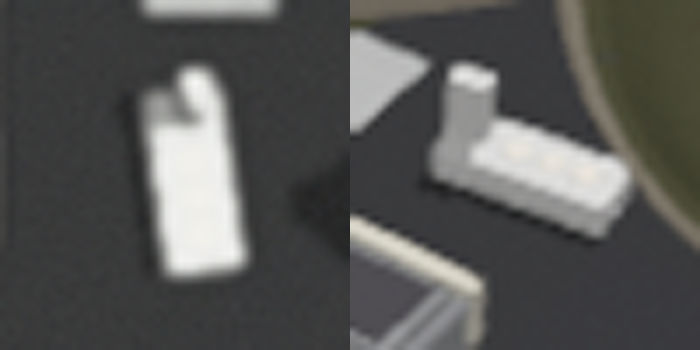

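The crop shows C clearly: a white cassette with its fin at the far end and its nose toward the robot, yaw about 185°. Now going to B.

Request:
step_arm([
  [0,0,0],
  [-0.435,-0.27,0],
  [-0.435,-0.27,0],
  [-0.435,-0.27,0],
  [-0.435,-0.27,0],
  [0,0,0.5],
  [0,0,0.6],
  [0,0,0],
], fingers=[-0.2,-0.2,-0.2,-0.2,-0.2,-0.2,-0.2,-0.2], twist=[0.05,0,0,0,0,0,0,0])

```text
time_s: 14.4
position: [0.3786, 0.2544, 0.0844]
tool_rot: [[0.984, -0.177, -0.008], [-0.177, -0.984, -0.003], [-0.007, 0.004, -1.0]]
ft_force: [-0.0, 0.7, 1.0]
grip_width: 0.0514
gripper_force: 0.0
```

Run:
```python
from h import *
I=take()
for n in I: 
  c=(.4158,.2484); 
  r=fit({n:white(I[n][0],n,c)},c); print(n,r.x[:2].round(4),(np.degrees(r.x[2])+180)%360-180,r.fun)
go(.3814,.2547,-.004,-10.3)
```

```text
top [0.3726 0.3227] -177.63989549674022 0.7727049467898491
side [0.416  0.2493] -9.927898573435641 0.20602675178598573
pos [0.3814 0.2553 0.0882] psi -10.23 | twist deg 0.1 units 0.0004 | travel units after twist [0.001 0.006 0.922] q6 119.0 ft [0.6 1.1 0.6]
```

Request:
step_arm([
  [0,0,0.4],
  [0,0,0.3],
  [0,0,0.1],
  [0,0,0.1],
  [0,0,0],
], fingers=[-0.2,-0.2,-0.2,-0.2,-0.2], twist=[0,0,0,0,0])

```text
time_s: 15.12
position: [0.3808, 0.2552, -0.0025]
tool_rot: [[0.984, -0.177, 0.001], [-0.177, -0.984, 0.0], [0.001, -0.0, -1.0]]
ft_force: [-0.0, -0.1, 0.3]
grip_width: 0.0513
gripper_force: 0.0
```

Run:
```python
from h import *
n="side"; im,d=optics.get_image(n); go(.3814,.2547,-.004,-10.3); u,v=proj(n,[.38,.255,.03])[0].astype(int)
a=cv2.resize(im[v-35:v+25,u-40:u+40],None,fx=8,fy=8,interpolation=cv2.INTER_CUBIC)
cv2.imwrite("pics/g1.png",np.clip(a.astype(float)*1.5,0,255).astype(np.uint8))
```

```text
pos [ 0.3808  0.2552 -0.0023] psi -10.21 | twist deg 0.1 units 0.0005 | travel units after twist [0.007 0.004 0.017] q6 119.0 ft [ 0.   0.  -0.6]
```

View pics/g1.png

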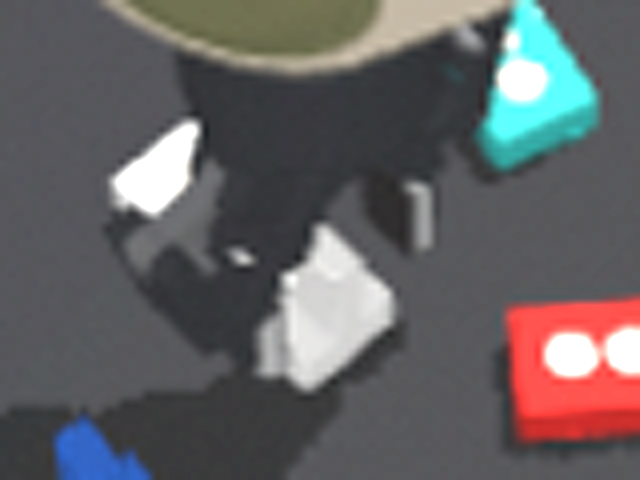

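The crop shows the open fingers straddling B's white fin, so I'll close.

Request:
step_arm([
  [0,0,0],
  [0,0,0],
  [0,0,0],
  [0,0,0],
  [0,0,-0.1],
  [0,0,-0.1],
], fingers=[1,1,1,1,1,1], twist=[0,0,0,0,0,0], force=50)

```text
time_s: 15.92
position: [0.3802, 0.255, 0.0176]
tool_rot: [[0.984, -0.177, -0.0], [-0.177, -0.984, -0.0], [-0.0, 0.0, -1.0]]
ft_force: [-0.5, 0.9, -1.5]
grip_width: 0.0112
gripper_force: 50.4
```

Request:
step_arm([
  [0,0,-0.3],
  [0,0,-0.4],
  [0,0,0],
], fingers=[1,1,1], twist=[0,0,-0.05])

```text
time_s: 16.3
position: [0.3815, 0.2555, 0.09]
tool_rot: [[1.0, -0.018, 0.006], [-0.018, -1.0, 0.002], [0.006, -0.002, -1.0]]
ft_force: [-0.1, -0.1, -1.9]
grip_width: 0.0108
gripper_force: 50.6
```

```bash
cat >> h.py <<'E'
PS=-1.15; _t=np.radians(PS); AX=np.array([np.cos(_t),np.sin(_t)]); AY=np.array([-AX[1],AX[0]]); O=np.array([.608,-.028])
BY=[None,.145,.087,.029,-.029,-.087,-.145]
def gobay(i,x,z): p=O+AX*x+AY*BY[i]; go(p[0],p[1],z,PS)
E
python3 -c "
from h import *
gobay(3,-.155,.09)"
```

```text
pos [0.3815 0.2555 0.09  ] psi -1.01 | twist deg 0.1 units 0.0008 | travel units after twist [ 0.771  2.499 -0.   ] q6 110.0 ft [-0.1 -0.1 -1.9]
```

Request:
step_arm([
  [0.15,0.5,0],
  [0.15,0.5,0],
  [0.15,0.5,0],
  [0.15,0.5,0],
  [0.17,0.5,0],
  [0,0,0.4],
  [0,0,0],
], fingers=[1,1,1,1,1,1,1], twist=[0,0,0,0,0,0,0])

```text
time_s: 17.18
position: [0.4504, 0.0034, 0.0458]
tool_rot: [[1.0, -0.022, -0.005], [-0.022, -1.0, 0.001], [-0.005, -0.001, -1.0]]
ft_force: [0.3, 0.2, -1.0]
grip_width: 0.0113
gripper_force: 50.3
```

```bash
python3 -c "
from h import *
I=take()
im=I['side'][0]
cv2.imwrite('pics/i1.png',cv2.resize(im[150:300,230:430],None,fx=4,fy=4,interpolation=cv2.INTER_CUBIC))
gobay(3,-.155,.0025)
"
```

```text
pos [0.452  0.0038 0.0478] psi -1.17 | twist deg -0.0 units -0.0001 | travel units after twist [ 0.016 -0.003  0.453] q6 77.0 ft [ 0.2  0.6 -1.1]
```

View pics/i1.png

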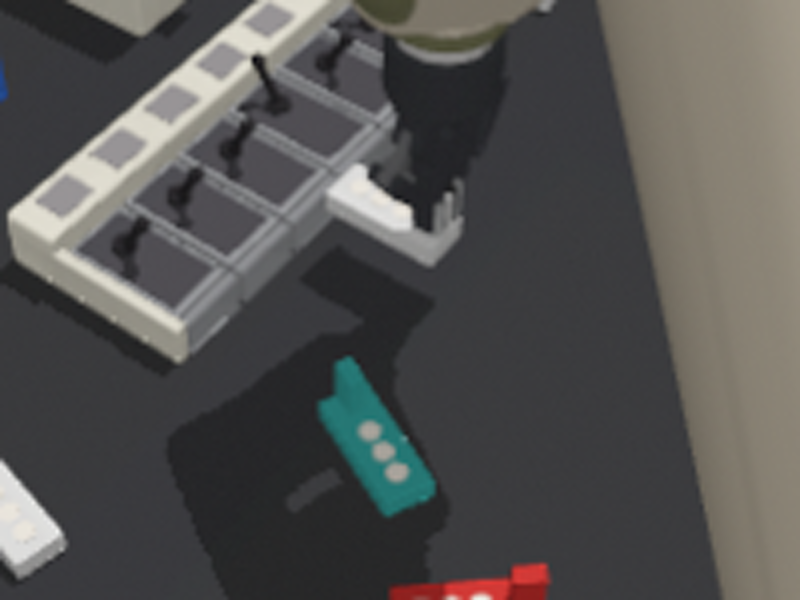

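The crop shows cassette B held level with its nose toward bay 3. Lowering and inserting.

Request:
step_arm([
  [0.016,0,0.3],
  [0,0,0.15],
  [0.15,0,0],
  [0.1,0,0],
  [0,0,0],
], fingers=[1,1,1,1,1], twist=[0,0,0,0,0])

```text
time_s: 17.9
position: [0.4795, 0.0031, 0.0028]
tool_rot: [[1.0, -0.02, 0.002], [-0.02, -1.0, -0.001], [0.002, 0.001, -1.0]]
ft_force: [-0.3, 1.0, -1.2]
grip_width: 0.0111
gripper_force: 50.4
```

Request:
step_arm([
  [0.1,0,0],
  [0.05,0,0],
  [0.05,0,0],
  [0,0,0],
], fingers=[1,1,1,1], twist=[0,0,0,0])

```text
time_s: 18.4
position: [0.4988, 0.0024, 0.0019]
tool_rot: [[1.0, -0.021, 0.0], [-0.021, -1.0, 0.0], [0.0, -0.0, -1.0]]
ft_force: [-0.6, 0.6, -2.0]
grip_width: 0.0109
gripper_force: 50.4
```

Request:
step_arm([
  [0.1,0,0],
  [0.1,0,0],
  [0.07,0,0],
  [0,0,0],
], fingers=[1,1,1,1], twist=[0,0,0,0])

```text
time_s: 18.9
position: [0.5262, 0.0018, 0.0019]
tool_rot: [[1.0, -0.021, 0.001], [-0.021, -1.0, -0.0], [0.001, 0.0, -1.0]]
ft_force: [0.3, 0.3, -1.7]
grip_width: 0.0114
gripper_force: 50.4
```

Request:
step_arm([
  [0.04,0,0],
  [0.04,0,0],
  [0,0,0],
], fingers=[1,1,1], twist=[0,0,0])

```text
time_s: 19.27
position: [0.5316, 0.0019, 0.0015]
tool_rot: [[1.0, -0.021, -0.005], [-0.021, -1.0, 0.0], [-0.005, -0.0, -1.0]]
ft_force: [-7.3, -0.4, 0.5]
grip_width: 0.011
gripper_force: 50.7
```

Request:
step_arm([
  [0.02,0,0],
  [0,0,0.015],
  [0,0,0],
  [0,0,0],
  [0,0,0],
  [0,0,0],
], fingers=[1,1,1,0.3,0.3,0.3], twist=[0,0,0,0,0,0])

```text
time_s: 20.02
position: [0.5359, 0.0016, 0.0005]
tool_rot: [[1.0, -0.021, 0.001], [-0.021, -1.0, -0.0], [0.001, 0.0, -1.0]]
ft_force: [0.2, 0.7, 0.2]
grip_width: 0.03
gripper_force: 0.0
```

Request:
step_arm([
  [0,0,-0.4],
  [0,0,-0.5],
  [0,0,0],
], fingers=[0.3,0.3,0.3], twist=[0,0,0])

```text
time_s: 20.4
position: [0.5376, 0.0013, 0.0937]
tool_rot: [[1.0, -0.021, 0.007], [-0.021, -1.0, -0.002], [0.007, 0.001, -1.0]]
ft_force: [1.0, 0.0, 0.5]
grip_width: 0.0301
gripper_force: 0.0
```

```bash
cat >> h.py <<'E'
def at(i,I):
    p=O+AX*-.04+AY*BY[i]
    for n in I:
        m=white(I[n][0],n,p); print(n,m.sum(),end=' ')
        r=fit({n:m},p); d=r.x[:2]-O; print("station xy",(d@AX).round(4),(d@AY-BY[i]).round(4),"yaw",((np.degrees(r.x[2])-PS+180)%360-180).round(1),r.fun.round(2))
E
python3 - <<'E'
from h import *
I=take()
for n in I:
    u,v=proj(n,np.r_[O+AX*-.06+AY*.029,.03])[0].astype(int); cv2.imwrite(f"/tmp/{n}.png",I[n][0])
    k=I[n][0][v-28:v+28,u-35:u+35]; 
    M=cv2.resize(k,(400,320),interpolation=cv2.INTER_CUBIC); globals()[n]=M
cv2.imwrite("pics/p1.png",np.hstack([top,side]))
# fin-only: pts z>.045 near bay 3
for n,(im,d) in I.items():
    v,u=np.mgrid[0:400,0:640]; ok=d>0; P=at_depth(n,np.c_[u[ok],v[ok]],d[ok]); L=np.c_[(P[:,:2]-O)@AX,(P[:,:2]-O)@AY,P[:,2]]
    q=L[(np.abs(L[:,1]-.029)<.02)&(L[:,0]<-.05)&(L[:,0]>-.11)&(L[:,2]>.05)&(L[:,2]<.06)]; print(n,len(q),q.mean(0).round(4),q.min(0).round(4),q.max(0).round(4))
cs=cassettes(I)
o=O+AX*-.155
p=np.array([.5715,.3178]);t=np.radians(165.8); f=p-.035*np.array([np.cos(t),np.sin(t)]); go(f[0],f[1],.1,165.8)
E
```

```text
<stdin>:11: RuntimeWarning: Mean of empty slice.
  ret = um.true_divide(
Traceback (most recent call last):
ValueError: zero-size array to reduction operation minimum which has no identity
```

View pics/p1.png

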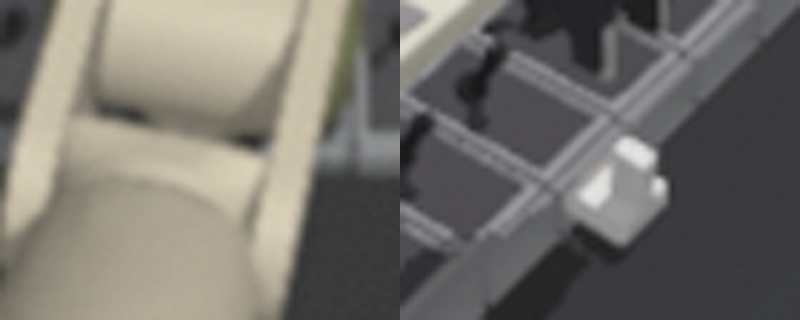

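The picture shows B seated in bay 3 with only the tail and fin outside. Next, re-measure A and plan.

Run:
```python
from h import *
I=take(); cs=cassettes(I)
c=min(cs,key=lambda o:np.hypot(o["p"][0]-.571,o["p"][1]-.318)); p=c["p"]; t=p[2]
f=p[:2]-.035*np.array([np.cos(t),np.sin(t)]); print("fin",f)
go(f[0],f[1],.1,(np.degrees(t)-180+180)%360-180)
I["top"]
for n in("reagent","beaker","jar","dish","weight"):
    for x in models.landmark_of("side",n)[:1]: print(n,x["confidence"],at_z("side",x["point"],0).round(3))
```

```text
['top', 'side'] conf [0.82, 0.87] sat [3, 2] xy [0.5716 0.3181] yaw 165.8 cost 0.085
['top', 'side'] conf [0.54, 0.64] sat [3, 2] xy [ 0.5869 -0.3125] yaw -176.7 cost 0.299
['side'] conf [0.93] sat [189] xy [0.2906 0.2093] yaw 39.8 cost 0.069
['side'] conf [0.84] sat [184] xy [0.363  0.3597] yaw 160.2 cost 0.061
['side'] conf [0.71] sat [166] xy [0.404 0.141] yaw 154.4 cost 0.061
['side'] conf [0.7] sat [2] xy [ 0.5541 -0.0188] yaw -55.2 cost 0.863
fin [0.60549273 0.30944814]
pos [0.535  0.0017 0.0892] psi -1.22 | twist deg 13.0 units 0.0723 | travel units after twist [-0.073 -3.156 -0.108] q6 79.0 ft [0.8 0.1 0.1]
beaker 0.82 [[0.679 0.431 0.   ]]
jar 0.64 [[0.478 0.432 0.   ]]
dish 0.63 [[0.708 0.316 0.   ]]
weight 0.73 [[ 0.602 -0.052  0.   ]]
```

Request:
step_arm([
  [0,0,-0.1],
  [0,0,0],
  [-0.01,-0.5,0],
  [-0.01,-0.5,0],
  [-0.01,-0.5,0],
  [-0.01,-0.5,0],
  [-0.01,-0.5,0],
  [-0.02,-0.5,0],
  [0,-0.15,0],
  [0,0,0],
], fingers=[0,0,0,0,0,0,0,0,0,0], twist=[0.036,0.036,0,0,0,0,0,0,0,0])

```text
time_s: 22.2
position: [0.6057, 0.309, 0.0999]
tool_rot: [[0.97, -0.244, -0.001], [-0.244, -0.97, -0.0], [-0.0, 0.001, -1.0]]
ft_force: [-0.1, 0.0, 0.6]
grip_width: 0.0429
gripper_force: 0.0
```

```bash
python3 -c "
from h import *
go(.6055,.3095,-.003,-14.2)"
```

```text
pos [0.6057 0.309  0.0999] psi -14.12 | twist deg 0.1 units 0.0005 | travel units after twist [-0.003 -0.005  1.029] q6 121.0 ft [-0.1  0.   0.6]
```

Request:
step_arm([
  [0,0,0.4],
  [0,0,0.3],
  [0,0,0.15],
  [0,0,0.1],
  [0,0,0.08],
  [0,0,0],
], fingers=[0,0,0,0,0,0], twist=[0,0,0,0,0,0])

```text
time_s: 22.95
position: [0.6059, 0.3087, -0.0025]
tool_rot: [[0.97, -0.245, 0.0], [-0.245, -0.97, 0.0], [0.0, -0.0, -1.0]]
ft_force: [-0.4, -0.1, 0.7]
grip_width: 0.0428
gripper_force: 0.0
```

Request:
step_arm([
  [0,0,0],
  [0,0,0],
  [0,0,0],
  [0,0,0],
], fingers=[1,1,1,1], twist=[0,0,0,0])

```text
time_s: 23.45
position: [0.6061, 0.3089, -0.002]
tool_rot: [[0.97, -0.245, 0.001], [-0.245, -0.97, 0.0], [0.001, -0.001, -1.0]]
ft_force: [-0.3, 0.6, 3.5]
grip_width: 0.0111
gripper_force: 51.9
```

Request:
step_arm([
  [0,0,-0.2],
  [0,0,-0.5],
  [0,0,-0.5],
  [0,0,0],
], fingers=[1,1,1,1], twist=[0,0,0,0])

```text
time_s: 23.95
position: [0.6074, 0.3094, 0.1217]
tool_rot: [[0.97, -0.245, 0.008], [-0.245, -0.97, 0.002], [0.007, -0.004, -1.0]]
ft_force: [0.6, -0.9, -0.9]
grip_width: 0.0111
gripper_force: 51.3
```

Request:
step_arm([
  [0,0,0],
  [0,0,0],
  [0,0,0],
  [0,0,0],
  [0,0,0],
  [0,0,0],
  [0,0,0],
  [0,0,0],
  [0,0,0],
  [0,0,0],
], fingers=[1,1,1,1,1,1,1,1,1,1], twist=[-0.0565,-0.0565,-0.0565,-0.0565,-0.0565,-0.0565,-0.0565,-0.0565,-0.0565,-0.0565])

```text
time_s: 25.2
position: [0.6051, 0.3086, 0.1154]
tool_rot: [[0.037, 0.999, -0.003], [0.999, -0.037, -0.001], [-0.001, -0.003, -1.0]]
ft_force: [-0.0, -0.4, -1.2]
grip_width: 0.0111
gripper_force: 51.2
```

Request:
step_arm([
  [0,0,0],
  [0,0,0],
  [0,0,0],
  [0,0,0],
  [0,0,0],
  [0,0,0],
  [0,0,0],
  [0,0,0],
  [0,0,0],
  [0,0,0],
], fingers=[1,1,1,1,1,1,1,1,1,1], twist=[-0.0565,-0.0565,-0.0565,-0.0565,-0.0565,-0.0565,-0.0565,-0.0565,-0.0565,0])

```text
time_s: 26.45
position: [0.6052, 0.3087, 0.1158]
tool_rot: [[-1.0, 0.018, -0.003], [0.018, 1.0, -0.001], [0.003, -0.001, -1.0]]
ft_force: [0.7, -0.6, -1.8]
grip_width: 0.0112
gripper_force: 51.2
```

```bash
sed -i 's/def gobay(i,x,z): p=\(.*\); go(.*/def gobay(i,x,z,h=0): p=\1; go(p[0],p[1],z,PS+h)/' h.py; python3 -c "
from h import *
gobay(1,-.155,.12,180)"
```

```text
pos [0.6052 0.3087 0.1158] psi 178.97 | twist deg 0.1 units 0.0007 | travel units after twist [ 1.455 -1.915 -0.042] q6 -72.0 ft [ 0.7 -0.6 -1.8]
```

Request:
step_arm([
  [0.29,-0.383,0],
  [0.29,-0.383,0],
  [0.29,-0.383,0],
  [0.29,-0.383,0],
  [0.29,-0.383,0],
  [0,0,0.5],
  [0,0,0.4],
  [0,0,0.15],
  [0,0,0],
], fingers=[1,1,1,1,1,1,1,1,1], twist=[0,0,0,0,0,0,0,0,0])

```text
time_s: 27.58
position: [0.4589, 0.1198, 0.0128]
tool_rot: [[-1.0, 0.021, 0.003], [0.021, 1.0, 0.0], [-0.003, 0.0, -1.0]]
ft_force: [-0.1, -0.1, 10.6]
grip_width: 0.0109
gripper_force: 56.2
```

```bash
python3 -c "
from h import *
gobay(1,-.155,.002,180)"
```

```text
pos [0.4589 0.1198 0.0128] psi 178.77 | twist deg -0.1 units -0.0004 | travel units after twist [0.03  0.003 0.108] q6 -89.0 ft [-0.1 -0.1 10.6]
```

Upward force of 10.6 N. The tail is probably resting on the teal look-alike, whose tail end is about (0.45,0.12). I'll lift straight up and use bay 2 instead.

Request:
step_arm([
  [0,0,-0.3],
  [0,0,-0.5],
  [0,0,-0.2],
  [0,0,0],
], fingers=[1,1,1,1], twist=[0,0,0,0])

```text
time_s: 28.08
position: [0.4581, 0.1197, 0.113]
tool_rot: [[-1.0, 0.02, 0.002], [0.02, 1.0, 0.0], [-0.002, 0.0, -1.0]]
ft_force: [0.3, 0.4, -2.1]
grip_width: 0.0106
gripper_force: 54.5
```

Run:
```python
from h import *
I=take(); cs=cassettes(I); gobay(2,-.15,.1,180)
im=I["side"][0]; cv2.imwrite('pics/t1.png',cv2.resize(im[150:350,210:410],None,fx=3,fy=3,interpolation=cv2.INTER_CUBIC))
```

```text
['top', 'side'] conf [0.84, 0.79] sat [151, 188] xy [0.364  0.3599] yaw 161.4 cost 0.106
['top'] conf [0.62] sat [3] xy [ 0.5899 -0.314 ] yaw 5.9 cost 0.188
['side'] conf [0.92] sat [2] xy [0.5496 0.0465] yaw 2.3 cost 0.525
['side'] conf [0.88] sat [166] xy [0.4025 0.1391] yaw 150.9 cost 0.085
['side'] conf [0.6] sat [189] xy [0.2907 0.2091] yaw 39.5 cost 0.065
pos [0.457  0.1197 0.1111] psi 178.99 | twist deg 0.1 units 0.0008 | travel units after twist [-0.039 -0.576  0.111] q6 -89.0 ft [ 0.3 -0.2 -0.8]
```

View pics/t1.png

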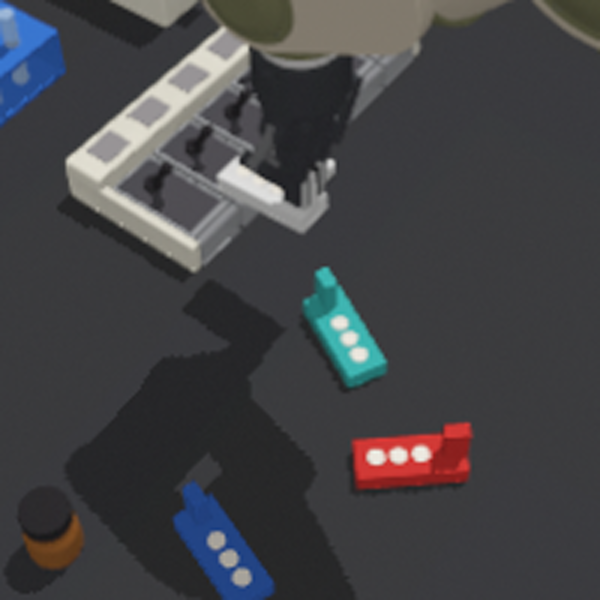

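The crop shows the teal look-alike upright and nearly unmoved, about 2 mm off by the fit. The held cassette is level. Proceeding to bay 2.

Request:
step_arm([
  [-0.04,-0.29,0],
  [0,-0.286,0],
  [0,0,0],
  [0,0,0.5],
  [0,0,0.4],
  [0,0,0.1],
  [0,0,0],
], fingers=[1,1,1,1,1,1,1], twist=[0,0,0,0,0,0,0])

```text
time_s: 29.15
position: [0.4609, 0.0624, 0.0125]
tool_rot: [[-1.0, 0.016, -0.001], [0.016, 1.0, 0.0], [0.001, 0.0, -1.0]]
ft_force: [-0.2, -0.2, -0.2]
grip_width: 0.0113
gripper_force: 54.3
```

```bash
python3 -c "
from h import *
gobay(2,-.15,.002,180)"
```

```text
pos [0.4609 0.0624 0.0125] psi 179.07 | twist deg 0.2 units 0.0012 | travel units after twist [ 0.011 -0.004  0.105] q6 -96.0 ft [-0.2 -0.2 -0.2]
```

Request:
step_arm([
  [0,0,0.1],
  [-0.12,0,0],
  [-0.1,0,0],
  [-0.1,0,0],
  [0,0,0],
], fingers=[1,1,1,1,1], twist=[0.001,0,0,0,0])

```text
time_s: 29.78
position: [0.4846, 0.0624, 0.0024]
tool_rot: [[-1.0, 0.018, -0.019], [0.018, 1.0, 0.001], [0.019, 0.001, -1.0]]
ft_force: [-34.2, -1.2, 24.8]
grip_width: 0.0112
gripper_force: 59.8
```

Request:
step_arm([
  [-0.1,0,0],
  [-0.1,0,0],
  [-0.1,0,0],
  [0,0,0],
], fingers=[1,1,1,1], twist=[0,0,0,0])

```text
time_s: 30.28
position: [0.5239, 0.0607, 0.0023]
tool_rot: [[-1.0, 0.02, 0.001], [0.02, 1.0, -0.0], [-0.001, -0.0, -1.0]]
ft_force: [-0.3, 0.7, -1.0]
grip_width: 0.0109
gripper_force: 55.9
```

Request:
step_arm([
  [-0.05,0,0],
  [-0.04,0,0],
  [-0.03,0,0],
  [0,0,0],
], fingers=[1,1,1,1], twist=[0,0,0,0])

```text
time_s: 30.78
position: [0.5344, 0.0606, 0.0023]
tool_rot: [[-1.0, 0.02, -0.001], [0.02, 1.0, 0.0], [0.001, 0.0, -1.0]]
ft_force: [-1.2, -0.7, -1.5]
grip_width: 0.0107
gripper_force: 56.0
```

Request:
step_arm([
  [-0.03,0,0],
  [0,0,0],
  [0,0,0],
], fingers=[1,1,1], twist=[0,0,0])

```text
time_s: 31.15
position: [0.5344, 0.0607, 0.002]
tool_rot: [[-1.0, 0.019, -0.007], [0.019, 1.0, 0.0], [0.007, 0.0, -1.0]]
ft_force: [-13.7, -2.0, 6.0]
grip_width: 0.0115
gripper_force: 56.9
```

Request:
step_arm([
  [-0.03,0,0],
  [0,0,0],
  [0,0,0],
], fingers=[1,1,1], twist=[0,0,0])

```text
time_s: 31.52
position: [0.5342, 0.0608, 0.0021]
tool_rot: [[-1.0, 0.019, -0.014], [0.019, 1.0, 0.0], [0.014, -0.0, -1.0]]
ft_force: [-27.2, -2.3, 15.8]
grip_width: 0.0113
gripper_force: 58.6
```

Request:
step_arm([
  [0.04,0,0],
  [0,0,0.015],
  [0,0,0],
  [0,0,0],
  [0,0,0],
  [0,0,0],
], fingers=[1,1,0.3,0.3,0.3,0.3], twist=[0,0,0,0,0,0])

```text
time_s: 32.28
position: [0.537, 0.0605, 0.0009]
tool_rot: [[-1.0, 0.02, 0.0], [0.02, 1.0, -0.0], [-0.0, -0.0, -1.0]]
ft_force: [0.5, -0.7, -0.1]
grip_width: 0.03
gripper_force: 0.0
```

Request:
step_arm([
  [0,0,-0.3],
  [0,0,-0.5],
  [0,0,-0.4],
  [0,0,0],
], fingers=[0.3,0.3,0.3,0.3], twist=[0,0,0,0])

```text
time_s: 32.78
position: [0.5382, 0.0605, 0.1237]
tool_rot: [[-1.0, 0.019, 0.006], [0.019, 1.0, -0.001], [-0.006, -0.001, -1.0]]
ft_force: [0.5, 0.6, -0.6]
grip_width: 0.0301
gripper_force: 0.0
```

Run:
```python
from h import *
I=take(); cs=cassettes(I)
M=white(I["top"][0],"top",(.588,-.314)); 
for k in ({"top":M},):
  r=fit(k,(.588,-.314)); print("C top",r.x[:2],np.degrees(r.x[2])%360,r.fun)
# tail extents of seated cassettes in side view, plate-top/fin points
n="side"; d=I[n][1]; v,u=np.mgrid[0:400,0:640]; ok=d>0; P=at_depth(n,np.c_[u[ok],v[ok]],d[ok]); L=np.c_[(P[:,:2]-O)@AX,(P[:,:2]-O)@AY,P[:,2]]
for i in(2,3):
    q=L[(np.abs(L[:,1]-BY[i])<.02)&(L[:,0]<-.058)&(L[:,0]>-.12)&(L[:,2]>.006)&(L[:,2]<.06)]; print(i,len(q),"xmin",np.percentile(q[:,0],[1,5,10]).round(4),"zmax",np.percentile(q[:,2],[95,99]).round(4),"y",np.percentile(q[:,1],[2,98]).round(4))
f=np.array([.5877,-.3145])-.035*np.array([np.cos(np.radians(185.3)),np.sin(np.radians(185.3))]);print(f)
go(f[0],f[1],.13,185.3)
```

```text
['top', 'side'] conf [0.78, 0.65] sat [159, 187] xy [0.3653 0.3595] yaw 160.7 cost 0.35
['top', 'side'] conf [0.64, 0.61] sat [2, 2] xy [ 0.5502 -0.0172] yaw -54.3 cost 1.713
['top', 'side'] conf [0.56, 0.65] sat [3, 2] xy [ 0.5858 -0.3121] yaw -172.6 cost 0.306
['side'] conf [0.85] sat [189] xy [0.291  0.2095] yaw 40.0 cost 0.105
['side'] conf [0.7] sat [166] xy [0.4033 0.1397] yaw 150.7 cost 0.093
['side'] conf [0.63] sat [2] xy [0.554  0.0397] yaw -54.2 cost 0.892
C top [ 0.58742987 -0.31652213] 185.68751806586334 0.11411440609301571
2 179 xmin [-0.0911 -0.0903 -0.089 ] zmax [0.0541 0.0559] y [0.0734 0.1065]
3 178 xmin [-0.0929 -0.0897 -0.0887] zmax [0.054  0.0558] y [0.0138 0.0481]
[ 0.62255036 -0.31126703]
pos [0.5361 0.0606 0.1196] psi 178.87 | twist deg -6.4 units -0.0357 | travel units after twist [-0.517 -3.783 -0.104] q6 -95.0 ft [-0.3  0.6 -0.3]
```

Request:
step_arm([
  [0,0,-0.1],
  [-0.065,-0.473,0],
  [-0.065,-0.473,0],
  [-0.065,-0.473,0],
  [-0.065,-0.473,0],
  [-0.065,-0.473,0],
  [-0.065,-0.473,0],
  [-0.065,-0.473,0],
  [-0.065,-0.473,0],
  [0,0,0],
], fingers=[0,0,0,0,0,0,0,0,0,0], twist=[-0.036,0,0,0,0,0,0,0,0,0])

```text
time_s: 34.22
position: [0.6233, -0.3144, 0.1281]
tool_rot: [[-0.996, -0.09, -0.002], [-0.09, 0.996, 0.001], [0.002, 0.002, -1.0]]
ft_force: [0.5, 0.5, -0.2]
grip_width: 0.0425
gripper_force: 0.0
```

```bash
python3 -c "
from h import *
I=take(); cassettes(I)
go(.6225,-.3118,-.002,185.3)"
```

```text
['top', 'side'] conf [0.68, 0.68] sat [136, 198] xy [0.2914 0.2082] yaw 39.0 cost 0.254
['top', 'side'] conf [0.64, 0.63] sat [165, 181] xy [0.3648 0.3598] yaw 160.1 cost 0.104
['top', 'side'] conf [0.51, 0.94] sat [126, 174] xy [0.4042 0.1395] yaw 151.0 cost 0.084
['side'] conf [0.65] sat [2] xy [ 0.6082 -0.3119] yaw -30.3 cost 0.432
['side'] conf [0.53] sat [2] xy [0.5542 0.0421] yaw -54.5 cost 0.939
['side'] conf [0.48] sat [2] xy [ 0.5541 -0.0201] yaw -53.7 cost 0.848
pos [ 0.6237 -0.3102  0.1303] psi -174.59 | twist deg 0.1 units 0.0006 | travel units after twist [ 0.014 -0.015  1.323] q6 -132.0 ft [ 0.4 -0.3  0.3]
```

Request:
step_arm([
  [0.013,0,0.5],
  [0,0,0.4],
  [0,0,0.2],
  [0,0,0.1],
  [0,0,0.1],
  [0,0,0],
], fingers=[0,0,0,0,0,0], twist=[0,0,0,0,0,0])

```text
time_s: 35.17
position: [0.6226, -0.3112, 0.0008]
tool_rot: [[-0.996, -0.094, -0.0], [-0.094, 0.996, 0.0], [0.0, 0.0, -1.0]]
ft_force: [1.1, -0.5, 0.1]
grip_width: 0.0428
gripper_force: 0.0
```

Request:
step_arm([
  [0,0,0.01],
  [0,0,0],
  [0,0,0],
  [0,0,0],
], fingers=[1,1,1,1], twist=[0,0,0,0])

```text
time_s: 35.67
position: [0.6228, -0.3116, 0.0005]
tool_rot: [[-0.996, -0.093, 0.001], [-0.093, 0.996, -0.001], [-0.001, -0.001, -1.0]]
ft_force: [0.1, 0.2, 4.0]
grip_width: 0.0108
gripper_force: 51.2
```

Request:
step_arm([
  [0,0,-0.2],
  [0,0,-0.5],
  [0,0,-0.5],
  [0,0,0],
], fingers=[1,1,1,1], twist=[0,0,0,0])

```text
time_s: 36.17
position: [0.624, -0.3124, 0.1243]
tool_rot: [[-0.996, -0.093, 0.007], [-0.093, 0.996, -0.005], [-0.006, -0.005, -1.0]]
ft_force: [1.4, -0.2, -2.2]
grip_width: 0.0112
gripper_force: 50.7
```

Request:
step_arm([
  [0,0,0],
  [0,0,0],
  [0,0,0],
  [0,0,0],
  [0,0,0],
  [0,0,0],
  [0,0,0],
  [0,0,0],
  [0,0,0],
  [0,0,0],
], fingers=[1,1,1,1,1,1,1,1,1,1], twist=[0.0576,0.0576,0.0576,0.0576,0.0576,0.0576,0.0576,0.0576,0.0576,0.0576])

```text
time_s: 37.42
position: [0.6219, -0.3111, 0.1179]
tool_rot: [[0.151, 0.989, -0.003], [0.989, -0.151, 0.002], [0.001, -0.003, -1.0]]
ft_force: [-0.4, 0.3, -1.5]
grip_width: 0.0112
gripper_force: 50.5
```

Request:
step_arm([
  [0,0,0],
  [0,0,0],
  [0,0,0],
  [0,0,0],
  [0,0,0],
  [0,0,0],
  [0,0,0],
  [0,0,0],
  [0,0,0],
], fingers=[1,1,1,1,1,1,1,1,1], twist=[0.0576,0.0576,0.0576,0.0576,0.0576,0.0576,0.0576,0.0576,0])

```text
time_s: 38.55
position: [0.622, -0.3111, 0.1183]
tool_rot: [[1.0, -0.021, -0.002], [-0.021, -1.0, 0.002], [-0.002, -0.002, -1.0]]
ft_force: [0.4, -0.1, -0.8]
grip_width: 0.0112
gripper_force: 50.5
```

```bash
python3 -c "
from h import *
gobay(5,-.16,.12)"
```

```text
pos [ 0.622  -0.3111  0.1183] psi -1.18 | twist deg -0.0 units -0.0002 | travel units after twist [-1.797 -1.958 -0.017] q6 55.0 ft [ 0.4 -0.1 -0.8]
```

Request:
step_arm([
  [-0.3,-0.326,0],
  [-0.3,-0.326,0],
  [-0.3,-0.326,0],
  [-0.3,-0.326,0],
  [-0.3,-0.326,0],
  [-0.3,-0.326,0],
  [0,0,0.5],
  [0,0,0.4],
  [0,0,0.1],
  [0,0,0],
], fingers=[1,1,1,1,1,1,1,1,1,1], twist=[0,0,0,0,0,0,0,0,0,0])

```text
time_s: 39.8
position: [0.447, -0.112, 0.02]
tool_rot: [[1.0, -0.021, -0.001], [-0.021, -1.0, 0.0], [-0.001, -0.0, -1.0]]
ft_force: [0.4, -0.1, 0.2]
grip_width: 0.0111
gripper_force: 50.5
```

```bash
python3 -c "
from h import *
gobay(5,-.16,.0055)"
```

```text
pos [ 0.447 -0.112  0.02 ] psi -1.17 | twist deg -0.0 units -0.0001 | travel units after twist [-0.008 -0.003  0.145] q6 62.0 ft [ 0.4 -0.1  0.2]
```

Request:
step_arm([
  [0,0,0.145],
  [0.1,0,0],
  [0.1,0,0],
  [0.05,0,0],
  [0,0,0],
], fingers=[1,1,1,1,1], twist=[0,0,0,0,0])

```text
time_s: 40.42
position: [0.4725, -0.1125, 0.0057]
tool_rot: [[1.0, -0.022, 0.001], [-0.022, -1.0, -0.0], [0.001, 0.0, -1.0]]
ft_force: [-0.8, -0.6, -1.9]
grip_width: 0.0108
gripper_force: 50.5
```

Request:
step_arm([
  [0.05,0,0],
  [0.05,0,0],
  [0.05,0,0],
  [0,0,0],
], fingers=[1,1,1,1], twist=[0,0,0,0])

```text
time_s: 40.92
position: [0.4873, -0.1128, 0.0054]
tool_rot: [[1.0, -0.022, 0.0], [-0.022, -1.0, -0.0], [0.0, 0.0, -1.0]]
ft_force: [0.4, 0.6, -1.4]
grip_width: 0.011
gripper_force: 50.5
```

Clean entry, continuing to the stop.

Request:
step_arm([
  [0.1,0,0],
  [0.1,0,0],
  [0.1,0,0],
  [0.06,0,0],
  [0,0,0],
], fingers=[1,1,1,1,1], twist=[0,0,0,0,0])

```text
time_s: 41.55
position: [0.5232, -0.1136, 0.0053]
tool_rot: [[1.0, -0.022, -0.0], [-0.022, -1.0, -0.0], [-0.0, 0.0, -1.0]]
ft_force: [0.7, -0.3, -1.0]
grip_width: 0.0106
gripper_force: 50.5
```

Request:
step_arm([
  [0.04,0,0],
  [0.04,0,0],
  [0,0,0],
  [0,0,0],
], fingers=[1,1,1,1], twist=[0,0,0,0])

```text
time_s: 42.05
position: [0.5283, -0.1134, 0.005]
tool_rot: [[1.0, -0.022, -0.006], [-0.022, -1.0, 0.001], [-0.006, -0.001, -1.0]]
ft_force: [-8.8, -1.6, 2.4]
grip_width: 0.0108
gripper_force: 51.0
```

Request:
step_arm([
  [0.03,0,0],
  [0,0,0],
  [0,0,0],
], fingers=[1,1,1], twist=[0,0,0])

```text
time_s: 42.42
position: [0.5282, -0.1133, 0.005]
tool_rot: [[1.0, -0.021, -0.013], [-0.021, -1.0, 0.002], [-0.013, -0.002, -1.0]]
ft_force: [-24.2, -3.7, 12.5]
grip_width: 0.0108
gripper_force: 52.6
```

Request:
step_arm([
  [-0.04,0,0],
  [0,0,0.02],
  [0,0,0],
  [0,0,0],
  [0,0,0],
  [0,0,0],
], fingers=[1,1,0.3,0.3,0.3,0.3], twist=[0,0,0,0,0,0])

```text
time_s: 43.18
position: [0.5301, -0.1138, 0.0035]
tool_rot: [[1.0, -0.022, 0.0], [-0.022, -1.0, -0.0], [0.0, 0.0, -1.0]]
ft_force: [-0.6, -0.4, 0.4]
grip_width: 0.0296
gripper_force: 0.0
```

Request:
step_arm([
  [0,0,-0.3],
  [0,0,-0.5],
  [0,0,-0.3],
  [0,0,0],
  [0,0,0],
  [0,0,0],
], fingers=[0.3,0.3,0.3,1,1,1], twist=[0,0,0,0,0,0])

```text
time_s: 43.92
position: [0.5294, -0.1135, 0.1122]
tool_rot: [[1.0, -0.022, -0.002], [-0.022, -1.0, 0.001], [-0.002, -0.001, -1.0]]
ft_force: [-0.2, 0.4, -0.8]
grip_width: 0.0002
gripper_force: 0.0
```

Run:
```python
from h import *
I=take(); cassettes(I)
n="side"; d=I[n][1]; v,u=np.mgrid[0:400,0:640]; ok=d>0; P=at_depth(n,np.c_[u[ok],v[ok]],d[ok]); L=np.c_[(P[:,:2]-O)@AX,(P[:,:2]-O)@AY,P[:,2]]
for i in(2,3,5):
    q=L[(np.abs(L[:,1]-BY[i])<.02)&(L[:,0]<-.058)&(L[:,0]>-.12)&(L[:,2]>.006)&(L[:,2]<.06)]; print(i,len(q),"xmin",np.percentile(q[:,0],[1,5,10]).round(4),"zmax",np.percentile(q[:,2],[95,99]).round(4),"y",(np.percentile(q[:,1],[2,98])-BY[i]).round(4))
gobay(5,-.012,.1)
```

```text
['top', 'side'] conf [0.86, 0.6] sat [151, 187] xy [0.3635 0.3594] yaw 160.9 cost 0.097
['top', 'side'] conf [0.58, 0.78] sat [4, 2] xy [ 0.5506 -0.0151] yaw -63.9 cost 1.543
['side'] conf [0.92] sat [174] xy [0.4029 0.1394] yaw 151.3 cost 0.084
['side'] conf [0.8] sat [2] xy [0.5576 0.0372] yaw -52.0 cost 1.254
['side'] conf [0.77] sat [2] xy [ 0.5465 -0.137 ] yaw -69.3 cost 0.745
['side'] conf [0.74] sat [198] xy [0.2908 0.2094] yaw 39.8 cost 0.114
2 177 xmin [-0.0917 -0.0903 -0.0896] zmax [0.0537 0.0563] y [-0.0126  0.0195]
3 166 xmin [-0.0901 -0.0892 -0.0887] zmax [0.0537 0.0561] y [-0.0139  0.019 ]
5 158 xmin [-0.0907 -0.09   -0.0889] zmax [0.0542 0.0554] y [-0.0131  0.0194]
pos [ 0.5298 -0.1137  0.1129] psi -1.27 | twist deg -0.1 units -0.0007 | travel units after twist [ 0.645 -0.003  0.129] q6 67.0 ft [0.6 0.5 0.1]
```

All three are seated alike. Now switching bay 5: start with the fingertip mouthward of the ball at tip height of about 62 mm.

Request:
step_arm([
  [0.3,0,0],
  [0.21,0,0],
  [0,0,0.4],
  [0,0,0.37],
  [0,0,0],
], fingers=[1,1,1,1,1], twist=[0,0,0,0,0])

```text
time_s: 44.75
position: [0.5795, -0.1143, 0.0341]
tool_rot: [[1.0, -0.022, -0.005], [-0.022, -1.0, 0.002], [-0.005, -0.002, -1.0]]
ft_force: [0.2, -0.3, 0.3]
grip_width: -0.0001
gripper_force: 0.0
```

Request:
step_arm([
  [0.1,0,0],
  [0.1,0,0],
  [0.1,0,0],
  [0.08,0,0],
  [0.06,0,0],
  [0.05,0,0],
  [0,0,0],
], fingers=[1,1,1,1,1,1,1], twist=[0,0,0,0,0,0,0])

```text
time_s: 45.62
position: [0.6302, -0.116, 0.0362]
tool_rot: [[1.0, -0.022, 0.0], [-0.022, -1.0, 0.0], [0.0, -0.0, -1.0]]
ft_force: [-1.2, 0.4, -0.0]
grip_width: -0.0
gripper_force: 0.0
```

Request:
step_arm([
  [0.03,0,0],
  [0,0,0],
  [0,0,0],
], fingers=[1,1,1], twist=[0,0,0])

```text
time_s: 46.0
position: [0.633, -0.1161, 0.0365]
tool_rot: [[1.0, -0.022, 0.0], [-0.022, -1.0, -0.0], [0.0, 0.0, -1.0]]
ft_force: [-0.5, 1.0, -0.0]
grip_width: -0.0004
gripper_force: 0.3
```

Request:
step_arm([
  [0.02,0,0],
  [0,0,0],
  [0,0,0],
], fingers=[1,1,1], twist=[0,0,0])

```text
time_s: 46.38
position: [0.6333, -0.116, 0.0363]
tool_rot: [[1.0, -0.022, -0.004], [-0.022, -1.0, 0.0], [-0.004, -0.0, -1.0]]
ft_force: [-8.8, -0.0, 2.3]
grip_width: 0.0001
gripper_force: 4.0
```

Request:
step_arm([
  [-0.3,0,0],
  [-0.24,0,-0.2],
  [0,0,-0.4],
  [0,-0.4,0],
  [0,-0.4,0],
  [0,-0.36,0],
  [0,0,0.4],
  [0,0,0.2],
  [0,0,0],
], fingers=[1,1,1,1,1,1,1,1,1], twist=[0,0,0,0,0,0,0,0,0])

```text
time_s: 47.5
position: [0.583, 0.0013, 0.0355]
tool_rot: [[1.0, -0.022, -0.002], [-0.022, -1.0, 0.001], [-0.002, -0.0, -1.0]]
ft_force: [0.2, -1.1, -0.1]
grip_width: 0.0001
gripper_force: 0.0
```

```bash
python3 -c "
from h import *
gobay(3,.025,.0365)"
```

```text
pos [0.583  0.0013 0.0355] psi -1.26 | twist deg -0.1 units -0.0006 | travel units after twist [ 0.506 -0.002 -0.01 ] q6 80.0 ft [ 0.2 -1.1 -0.1]
```

Request:
step_arm([
  [0.1,0,0],
  [0.1,0,0],
  [0.1,0,0],
  [0.08,0,0],
  [0.06,0,0],
  [0.06,0,0],
  [0.03,0,0],
  [0,0,0],
], fingers=[1,1,1,1,1,1,1,1], twist=[0,0,0,0,0,0,0,0])

```text
time_s: 48.5
position: [0.6356, -0.0, 0.0361]
tool_rot: [[1.0, -0.022, -0.003], [-0.022, -1.0, 0.0], [-0.003, -0.0, -1.0]]
ft_force: [-4.2, -0.2, 0.8]
grip_width: 0.0001
gripper_force: 2.2
```

Request:
step_arm([
  [0.015,0,0],
  [0,0,0],
], fingers=[1,1], twist=[0,0])

```text
time_s: 48.75
position: [0.6358, -0.0, 0.036]
tool_rot: [[1.0, -0.022, -0.006], [-0.022, -1.0, 0.0], [-0.006, -0.0, -1.0]]
ft_force: [-9.8, 0.0, 3.4]
grip_width: 0.0001
gripper_force: 4.9
```

Bay 3 is against its ON stop. Now bay 2.

Request:
step_arm([
  [-0.3,0,0],
  [-0.25,0,-0.2],
  [0,0,-0.4],
  [0,-0.29,0],
  [0,-0.29,0],
  [0,0,0.4],
  [0,0,0.2],
  [0,0,0],
], fingers=[1,1,1,1,1,1,1,1], twist=[0,0,0,0,0,0,0,0])

```text
time_s: 49.75
position: [0.5839, 0.0592, 0.0354]
tool_rot: [[1.0, -0.022, -0.002], [-0.022, -1.0, 0.0], [-0.002, -0.0, -1.0]]
ft_force: [-0.1, 0.4, 0.5]
grip_width: -0.0001
gripper_force: 0.0
```

Request:
step_arm([
  [0.1,0,0],
  [0.1,0,0],
  [0.1,0,0],
  [0.08,0,0],
  [0.06,0,0],
  [0.06,0,0],
  [0.03,0,0],
  [0,0,0],
], fingers=[1,1,1,1,1,1,1,1], twist=[0,0,0,0,0,0,0,0])

```text
time_s: 50.75
position: [0.6368, 0.0579, 0.0362]
tool_rot: [[1.0, -0.022, -0.001], [-0.022, -1.0, -0.0], [-0.001, 0.0, -1.0]]
ft_force: [-3.1, 0.1, -0.1]
grip_width: -0.0004
gripper_force: 1.5
```

Request:
step_arm([
  [0.015,0,0],
  [0,0,0],
], fingers=[1,1], twist=[0,0])

```text
time_s: 51.0
position: [0.637, 0.058, 0.0361]
tool_rot: [[1.0, -0.022, -0.004], [-0.022, -1.0, 0.0], [-0.004, 0.0, -1.0]]
ft_force: [-8.7, -1.1, 0.4]
grip_width: 0.0004
gripper_force: 4.1
```

Request:
step_arm([
  [-0.3,0,0],
  [-0.2,0,-0.3],
  [0,0,-0.5],
  [0,0,-0.5],
  [0,0,-0.4],
  [-0.3,0.5,0],
  [-0.3,0.5,0],
  [-0.3,0.5,0],
  [-0.3,0.5,0],
  [-0.2,0.5,0],
], fingers=[1,1,1,1,1,1,1,1,1,1], twist=[0,0,0,0,0,0,0,0,0,0])

```text
time_s: 52.25
position: [0.4424, -0.1895, 0.2071]
tool_rot: [[1.0, -0.022, 0.002], [-0.022, -1.0, -0.002], [0.002, 0.001, -1.0]]
ft_force: [0.1, -0.3, -0.5]
grip_width: -0.0001
gripper_force: 0.0
```

Request:
step_arm([
  [-0.1,0.5,0],
  [-0.1,0.5,0],
  [-0.1,0.5,0],
  [0,0,0],
  [0,0,0],
], fingers=[1,1,1,1,1], twist=[0,0,0,0,0])

```text
time_s: 52.88
position: [0.4102, -0.337, 0.2066]
tool_rot: [[1.0, -0.022, 0.001], [-0.022, -1.0, -0.0], [0.001, 0.0, -1.0]]
ft_force: [0.5, 0.7, -0.3]
grip_width: 0.0
gripper_force: 0.0
```

Run:
```python
from h import *
I=take(); cassettes(I); z=np.load("/tmp/side0.npz")
for n,(im,d) in I.items():
    v,u=np.mgrid[0:400,0:640]; ok=d>0; P=at_depth(n,np.c_[u[ok],v[ok]],d[ok]); L=np.c_[(P[:,:2]-O)@AX,(P[:,:2]-O)@AY,P[:,2]]
    for i in range(1,7):
        q=L[(np.abs(L[:,1]-BY[i])<.012)&(L[:,0]>-.02)&(L[:,0]<.055)&(L[:,2]>.056)&(L[:,2]<.09)]
        # darkness at projected off/on balls
        g=[]
        for x in(.005,.045):
            a,b=proj(n,np.r_[O+AX*x+AY*BY[i],.07])[0].round().astype(int); g.append(int(im[b-1:b+2,a-1:a+2].mean()))
        t=L[(np.abs(L[:,1]-BY[i])<.02)&(L[:,0]<-.058)&(L[:,0]>-.12)&(L[:,2]>.006)&(L[:,2]<.06)]
        print(n,i,"ball x",np.median(q[:,0]).round(3) if len(q) else None,len(q),"grey off/on",g,"cassette pts",len(t),np.percentile(t[:,0],5).round(4) if len(t) else "")
```

```text
['top', 'side'] conf [0.86, 0.58] sat [138, 166] xy [0.4037 0.1393] yaw 151.5 cost 0.122
['top', 'side'] conf [0.8, 0.79] sat [134, 198] xy [0.2906 0.2075] yaw 41.2 cost 0.119
['top', 'side'] conf [0.65, 0.61] sat [3, 2] xy [ 0.5505 -0.1362] yaw -59.3 cost 1.397
['top', 'side'] conf [0.58, 0.62] sat [3, 2] xy [ 5.649e-01 -1.000e-04] yaw 0.1 cost 1.269
['top', 'side'] conf [0.55, 0.69] sat [161, 183] xy [0.3645 0.3595] yaw 159.2 cost 0.141
['side'] conf [0.73] sat [2] xy [0.5528 0.0389] yaw -62.9 cost 0.736
top 1 ball x 0.005 12 grey off/on [45, 127] cassette pts 5 -0.1122
top 2 ball x 0.042 15 grey off/on [61, 81] cassette pts 90 -0.0869
top 3 ball x 0.042 15 grey off/on [64, 88] cassette pts 87 -0.0877
top 4 ball x 0.042 15 grey off/on [64, 119] cassette pts 9 -0.1197
top 5 ball x 0.04 19 grey off/on [65, 80] cassette pts 97 -0.0872
top 6 ball x 0.041 17 grey off/on [71, 93] cassette pts 6 -0.1092
side 1 ball x 0.002 21 grey off/on [51, 197] cassette pts 2 -0.0583
side 2 ball x 0.038 29 grey off/on [115, 99] cassette pts 176 -0.0901
side 3 ball x 0.038 24 grey off/on [118, 76] cassette pts 175 -0.0901
side 4 ball x 0.037 24 grey off/on [120, 78] cassette pts 1 -0.0627
side 5 ball x 0.038 24 grey off/on [113, 70] cassette pts 160 -0.0895
side 6 ball x 0.037 17 grey off/on [182, 75] cassette pts 0
```

```bash
python3 -c "
from rig import close_job
print(close_job())"
```

```text
the job is handed in; nothing more can be done
None
```

All three cassettes present are fully home in bays 2, 3 and 5 (counted from the left), which I then switched on; the already-on bays 4 and 6 stayed empty and on and bay 1 stayed off, but while lowering one cassette I pressed on the teal look-alike and shifted it about 2 mm and 3°, and left it there.

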